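# Load the bake-out carrier and set its hold-down screw

### The job

Get the bake-out stage ready: push the aluminium carrier sideways against the fence and forward against both end stops, so that its slotted tongue lies under the collar of the thumbscrew, and set every copper disc and square steel blank that lies on the bench fully down in a cavity of its own shape. Once the carrier is home and all blanks are in, turn the thumbscrew clockwise until it bottoms and then back it off a quarter of a turn, so that the carrier is held but free to expand in the heat. Leave the red terminal box, the cork ring and the pipe elbow where they stand.

Things in the scene. Friction and masses are not known exactly. Their poses are not given: they have to be found in the camera images.
- stage: bake-out stage, fixed during a run: a dark steel heated plate on white feet, top face 22 mm above the bench, spanning x -126 to +114, y -106 to +90 mm. Origin: at bench height, under the carrier's centre when home; x points to the end stops and the screw (roughly away from the robot), y left, z up. The screw's axis is upright at x +89.5, y 0; its shank is 9 mm thick
- fence (a point): middle of the top edge of the fence's inner face. The fence is an aluminium rail on the plate along its left (+y) side, x -59 to +59 mm of the stage; the inner face is at y +75 mm, its top 32 mm above the bench. Axes as the stage's
- stop_1 (a point): top centre of the left end stop, an upright steel pin 12 mm in diameter at x +81, y +55 mm of the stage, 33 mm above the bench
- stop_2 (a point): top centre of the right end stop, a like pin at x +81, y -55 mm of the stage
- carrier: aluminium plate 150 x 150 x 12 mm, loose, about 0.7 kg, flat on the stage, drawn 42 to 58 mm back from the stops and 10 to 28 mm right of the fence at the start; too wide to grip, it slides when an edge is pushed. Origin: centre of its underside. Home: left edge on the fence, far (+x) edge on both stops; its origin is then 22 mm straight above the stage's, axes alike
- slot (a point): mouth of the slot in the carrier's tongue. The tongue is 40 mm wide, on the far edge, and reaches to x +109 mm of the carrier; its slot is 15 mm wide, open at the far end, bottom at x +82. When home the screw's shank is in the slot and its collar over the tongue; at the start the screw is high enough for the tongue to pass under (gap 2 to 3.5 mm)
- cavity_round_1 (a point): centre of the floor of a round (55 mm in diameter) cavity in the carrier's top, 6 mm deep below the carrier's top face, mouth slightly chamfered. Axes as the carrier's, at x +40, y +40 mm of the carrier
- cavity_round_2 (a point): centre of the floor of a round (55 mm in diameter) cavity in the carrier's top, 6 mm deep below the carrier's top face, mouth slightly chamfered. Axes as the carrier's, at x -40, y -40 mm of the carrier
- cavity_square_1 (a point): centre of the floor of a square (51 x 51 mm) cavity in the carrier's top, 6 mm deep below the carrier's top face, mouth slightly chamfered. Axes as the carrier's, at x +40, y -40 mm of the carrier
- cavity_square_2 (a point): centre of the floor of a square (51 x 51 mm) cavity in the carrier's top, 6 mm deep below the carrier's top face, mouth slightly chamfered. Axes as the carrier's, at x -40, y +40 mm of the carrier
- disc_1: a copper disc, 52 mm in diameter and 14 mm thick, about 0.2 kg, chamfered rims, loose on the bench at the start (it may be absent). Origin: centre of its underside, z up
- disc_2: a copper disc, 52 mm in diameter and 14 mm thick, about 0.2 kg, chamfered rims, loose on the bench at the start (it may be absent). Origin: centre of its underside, z up
- block_1: a square plain steel blank, 48 x 48 mm and 14 mm thick, about 0.2 kg, sides along its x and y, loose on the bench at the start (it may be absent). Origin: centre of its underside, z up
- block_2: a square plain steel blank, 48 x 48 mm and 14 mm thick, about 0.2 kg, sides along its x and y, loose on the bench at the start (it may be absent). Origin: centre of its underside, z up
- thumbscrew (a joint): angle of the thumbscrew in rad; grows as it is turned clockwise seen from above (tightened); 7.5 where it bottoms on its shoulder (a hard stop), 0 fully up. It starts between 2.0 and 4.2, sinks 4 mm a turn, has light friction (0.06 N m) and stays where it is left
- thumbscrew_grip (a point): centre of the thumbscrew's upright flat steel wing, 46 mm long (along this point's x), 12 mm thick (its y), 20 mm high (10 mm above and below this point); it turns and sinks with the screw, and is 52 mm above the bench when bottomed. Below the wing is a round collar 26 mm in diameter, 4.5 mm thick, its top 13 mm below this point
- terminal_box: a bystander, loose: a red box with coloured sockets on top, 68 x 73 x 134 mm. Origin: centre of its underside
- cork_ring: a bystander, loose: a cork ring, 74 mm across, 30 mm high. Origin: centre of its underside
- kf25_elbow: a bystander, loose: a light grey metal pipe elbow with flanged ends, 40 x 78 x 82 mm. Origin: centre of its underside
Not all that is in view belongs to the job. Leave any turquoise look-alike of the disc_1 alone.

How it is judged:
By the outcome, as a careful person would: the job done as asked, in the order asked, and still so for the second after the job is handed in, with the robot touching nothing.
Of disc_1, disc_2, block_1, block_2 only 2 to 4 are there at a start; the rules pass over those that are not, and their reading is None.
At some moment in a run one of disc_1, disc_2, block_1, block_2 may be knocked a few centimetres aside while the robot is not near it.
Once in a run the grip may slacken for a moment while it holds something.
It also fails if it takes over 210 s, if anything falls off the work surface, if the arm or the gripper's body presses on something with over 40 N, if the wrist force passes 120 N, or if a joint passes its speed limit or range.

### The arm

A 6-joint arm with a two-finger parallel gripper is mounted at the origin on a cart in front of the work surface, level with it; the furniture and walls round the work are solid. World frame = base frame: x ahead of the robot, y to its left, z up, the work surface at z = 0. Lengths are in m, angles in rad, forces in N, time in s.
With the tool pointing down it reaches from about 0.3 to 0.75 m from the base axis. Payload 8.5 kg.
Tool frame: the origin (TCP) lies at the very end of the fingers, on their centre line; the grasp point (between the pads) lies arm.pinch_z behind it (arm.pinch_z is the distance from the TCP to the grasp point, in m); x points along the fingers, y is the direction in which the jaws open and shut, and the axes are right-handed (so a half turn about x gives the same grasp; the last joint's range is limited). The gripper opens to 85 mm and grips with 20 to 120 N. Pads are 22 mm wide; open, the fingers measure 114 mm over their backs; the gripper's body (76 mm by 85 mm) begins 54 mm behind the grasp point. The pads swing forward as they close: fully open they stand 13 mm farther back than shut.
Start: joints at [-1.46, 0.381, 1.297, -0, 1.464, -0.215], TCP at [0.176, -0.521, 0.231] pointing down, gripper open.
Joint ranges: [-3.11, 3.11], [-0.89, 2.33], [0.22, 2.48], [-1.42, 4.56], [0.17, 2.85], [-2.88, 2.88]. Speed limits (rad/s): [2.39, 2.39, 3.14, 3.14, 3.14, 3.14].

### API

Orientations are given as a unit quaternion [x, y, z, w].
In Python, from station import arm gives the robot as it stands.
- The arm moves only by the tool arm_command, never from a script. Its argument "plan" is a list of rows, each a list of 6 numbers: the shift along the tool's x, y, z in units of 30 mm (1.0 is 30 mm), then the turn, a rotation vector about the tool's x, y, z in units of 6 degrees (1.0 is 6 degrees). A call has 1 to 12 rows; each row is the pose to reach, as a shift and turn from the pose commanded when the call began, along the tool's axes at that moment; what a row does not reach only later rows make up. A row lasts 1/12 s, in which the tool goes at most 41.7 mm and 7.16 degrees, less where a joint would pass 70% of its speed; a pose out of reach is approached as far as the arm can. A call with a gripper value outside its range is refused whole. "grip" is the opening, from 0 (shut) to 1 (fully open), set as the call begins (left out, the last holds). The fingers move at their own pace and stop on an object; "squeeze" is the grip in N (left out, the last holds). Time passes only in rows, so rows that repeat a pose let the fingers close. It gives the time, the measured TCP pose, the force and the opening at its end, in the units of the state.
- arm.state(): the state, without advancing time (a new reading comes with each control period).
- arm.get_image(name): name is "scene" or "side" or "wrist"; returns a dict with "frame" (384x512x3 uint8, red, green, blue), "fovy" (degrees; the focal length in pixels is half the picture's height over the tangent of half this angle, whatever the lens; pixels are square), "cx", "cy" (the principal point, pixels), "distortion" ([k1, k2, p1, p2, k3] as OpenCV has them; the pictures are not rectified), "position" and "rotation" of the camera in the world; the wrist camera has in their place "tool_from_camera" (4x4, takes a point from camera to tool coordinates, whose origin is the TCP and whose axes are the tool frame's). Camera axes: x right, y down, z forward; pixel columns grow to the right and rows downward; lengths in m; the calibration is good to about 2 mm. A picture is of the moment at which its call begins: read the wrist's pose just before it. There is no depth.
- arm.finish_job(): hands the job in, once; it reports no verdict.
The state is a dict: "clock": time; "joint_positions": joint angles; "joint_vel": joint speeds; "joint_efforts": joint torques, N m; "tcp_pos": TCP position; "orientation": TCP orientation; "wrist_force": force on the tool from outside, world axes, zero at the start; "moment": the same for the moment, N m; "finger_gap": finger opening in m.
Only numpy, scipy, OpenCV 4.12 (cv2) and the standard library are available. Lean on these libraries where they do the work, as an engineer would, in place of code of your own. Each camera call takes 0.05 s, during which the arm holds its last target. There are 200 camera calls.

## Working session

There is one attempt and no reset: what is moved stays moved. The work goes in short steps, Python scripts to look and compute and a tool call to move; the robot and the scene stay as the last step left them, time stands still between calls to the robot, and variables do not carry over. Pictures are saved under pics/ and viewed, about 12 in all and at most 16, crops included, and the job is handed in when it is done.

Besides the shell and the picture viewer there is one more tool, called after "Call:" as name(argument=value, ...), one argument or row to a line, values as JSON. arm_command: Moves the arm, as the interface text tells. Its arguments: {"type":"object","properties":{"plan":{"type":"array","items":{"type":"array","items":{"type":"number"}}},"grip":{"type":"number"},"squeeze":{"type":"number"}},"required":["plan"]}

```bash
mkdir -p pics; ls
cat > h.py <<'E'
import numpy as np, cv2
from scipy.spatial.transform import Rotation as R
from station import arm
def cam(name, save=None):
    s=arm.state(); im=arm.get_image(name); f=im['frame']; h=f.shape[0]
    fl=h/2/np.tan(np.radians(im['fovy'])/2)
    K=np.array([[fl,0,im['cx']],[0,fl,im['cy']],[0,0,1]])
    if name=='wrist':
        T=np.eye(4);T[:3,:3]=R.from_quat(s['orientation']).as_matrix();T[:3,3]=s['tcp_pos']
        T=T@np.array(im['tool_from_camera'])
        Rm,p=T[:3,:3],T[:3,3]
    else:
        p=np.array(im['position']); Rm=np.array(im['rotation'])
        if Rm.shape!=(3,3): Rm=R.from_quat(Rm.ravel()).as_matrix()
    c=dict(K=K,D=np.array(im['distortion'],float),R=Rm,p=p,f=f,s=s)
    if save: cv2.imwrite(f'pics/{save}.png',f[:,:,::-1]); np.savez(f'pics/{save}.npz',**{k:v for k,v in c.items() if k!='s'})
    return c
def load(n): return dict(np.load(f'pics/{n}.npz'))
def ray(c,uv):
    q=cv2.undistortPoints(np.array(uv,float).reshape(-1,1,2),c['K'],c['D']).reshape(-1,2)
    return np.c_[q,np.ones(len(q))]@c['R'].T
def onz(c,uv,z):
    d=ray(c,uv); return c['p']+d*((z-c['p'][2])/d[:,2])[:,None]
def tri(c1,u1,c2,u2):
    A=np.zeros((3,3));b=np.zeros(3)
    for c,u in((c1,u1),(c2,u2)):
        d=ray(c,u)[0];d/=np.linalg.norm(d);P=np.eye(3)-np.outer(d,d);A+=P;b+=P@c['p']
    return np.linalg.solve(A,b)
def proj(c,X):
    Rt=c['R'].T; return cv2.projectPoints(np.array(X,float).reshape(-1,1,3),cv2.Rodrigues(Rt)[0],-Rt@c['p'],c['K'],c['D'])[0].reshape(-1,2)
def mv(target,yaw_dir=None):
    """units of shift (and turn) from present pose to target tcp with tool x down and tool y along yaw_dir"""
    s=arm.state(); M=R.from_quat(s['orientation']).as_matrix()
    sh=M.T@(np.array(target)-s['tcp_pos'])/0.03; rv=np.zeros(3)
    if yaw_dir is not None:
        x=np.array([0,0,-1.]);y=np.array([np.cos(yaw_dir),np.sin(yaw_dir),0])
        if y@M[:,1]<0:y=-y
        N=np.c_[x,y,np.cross(x,y)]; rv=np.degrees(R.from_matrix(M.T@N).as_rotvec())/6
    print('shift',sh.round(2),'turn',rv.round(2),'rows>=',round(np.linalg.norm(sh)*30/41.7,1),round(np.linalg.norm(rv)*6/7.16,1))
E
python3 - <<'E'
from h import *
s=arm.state(); print(s, arm.pinch_z); print(R.from_quat(s['orientation']).as_matrix().round(3))
a=cam('scene','scene0');b=cam('side','side0');c=cam('wrist','wrist0')
for q in(a,b,c):print(q['p'],q['R'].round(2).tolist(),q['K'][0,0],q['D'])
cv2.imwrite('pics/all0.png',np.hstack([a['f'],b['f']])[:,:,::-1])
E
```

```text
pics
{'clock': 0.0, 'joint_positions': array([-1.46033339e+00,  3.81195362e-01,  1.29830244e+00,  8.15714604e-06,
        1.46361020e+00, -2.15272758e-01]), 'joint_vel': array([-1.22192599e-03,  6.28652001e-06,  1.38578159e-04,  1.73951058e-04,
        1.63686792e-05, -2.56482778e-04]), 'joint_efforts': array([ 1.86781086e-03, -4.48458445e+01, -2.31277746e+01, -9.36979654e-05,
        4.70225335e-03,  7.77956387e-06]), 'tcp_pos': array([ 0.17598205, -0.5207565 ,  0.23069807]), 'orientation': array([ 0.69777994,  0.11519102, -0.69771808,  0.11412128]), 'wrist_force': array([-0.19890964,  0.41422258,  0.37210396]), 'moment': array([0.00215848, 0.01163209, 0.01320081]), 'finger_gap': 0.08544651670454714} 0.0187
[[-0.     0.32  -0.947]
 [ 0.002 -0.947 -0.32 ]
 [-1.    -0.001 -0.   ]]
[-0.40209867  1.1140944   0.84983461] [[-0.77, -0.31, 0.56], [-0.64, 0.37, -0.67], [0.0, -0.88, -0.48]] 495.8298015620023 [-0.00937563  0.          0.          0.          0.        ]
[0.53369929 1.01198477 0.9067336 ] [[-1.0, 0.01, -0.01], [0.02, 0.65, -0.76], [-0.0, -0.76, -0.65]] 409.60644723794485 [0.00508813 0.         0.         0.         0.        ]
[ 0.25550158 -0.49379409  0.37208989] [[0.32, -0.9, -0.31], [-0.95, -0.3, -0.1], [-0.0, 0.33, -0.95]] 318.0008921327667 [-0.04365078  0.          0.          0.          0.        ]
```

View pics/scene0.png

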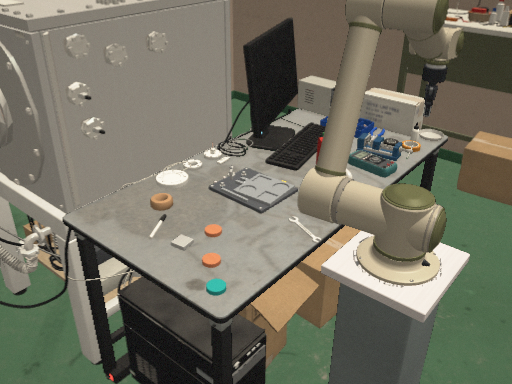

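View pics/side0.png

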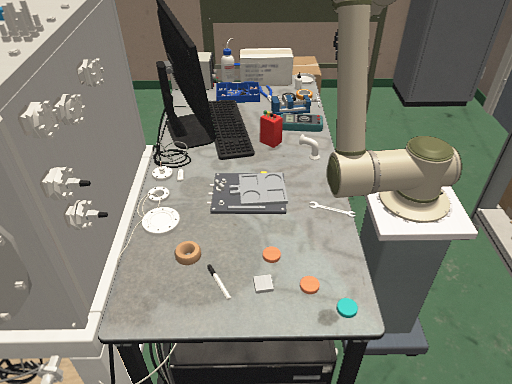

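Scene view: discs at (213,230) and (211,260), block (182,242), turquoise decoy (217,286), stage about (255,190). Side view: discs (272,255) and (309,285), block (263,284), stage (248,192), box (271,130), elbow (311,147).

```bash
python3 - <<'E'
from h import *
a=load('scene0');b=load('side0')
for n,u,v in(('d1',(213,230),(272,255)),('d2',(211,260),(309.5,285)),('blk',(182,242),(263,284)),('turq',(217,286),(347,307)),('cork',(161,201),(188,252)),('carrier',(266,188),(264,188))):
    X=tri(a,u,b,v);print(n,X.round(4),np.hypot(X[0],X[1]).round(3),proj(a,X).round(1),proj(b,X).round(1))
for c,nm in((a,'scene'),(b,'side')):
    hsv=cv2.cvtColor(c['f'],cv2.COLOR_RGB2HSV)
    for n,lo,hi in(('orange',(4,130,120),(13,255,255)),('turq',(80,120,60),(95,255,255)),('red',(0,180,60),(3,255,255))):
        m=cv2.inRange(hsv,lo,hi);k,_,st,ce=cv2.connectedComponentsWithStats(m)
        for i in range(1,k):
            if st[i,4]>40:print(nm,n,st[i],ce[i].round(1),onz(c,ce[i],0.014)[0].round(4))
E
python3 -c "
import cv2,numpy as np
a=cv2.imread('pics/scene0.png')[150:220,190:310];b=cv2.imread('pics/side0.png')[120:220,195:335]
a=cv2.resize(a,(800,int(70*800/120)),interpolation=3)[:290*2];b=cv2.resize(b,(800,571),interpolation=3)
cv2.imwrite('pics/crop1.png',b)"
```

```text
d1 [0.4821 0.2415 0.0092] 0.539 [[212.9 230.1]] [[272.  254.8]]
d2 [0.3868 0.3471 0.0075] 0.52 [[211.1 259.8]] [[309.5 285.3]]
blk [0.5104 0.3409 0.007 ] 0.614 [[182.  241.9]] [[263.  284.1]]
turq [0.2992 0.4157 0.0076] 0.512 [[217. 286.]] [[347. 307.]]
cork [0.7213 0.236  0.0175] 0.759 [[161.3 200.6]] [[187.9 252.5]]
carrier [ 0.4975 -0.0314  0.0308] 0.498 [[265.8 188.3]] [[264.  187.6]]
scene orange [205 225  17  12 166] [212.8 230.3] [0.4768 0.2472 0.014 ]
scene orange [202 253  19  14 210] [211.  259.7] [0.3814 0.3529 0.014 ]
scene turq [206 279  20  16 264] [215.8 286.5] [0.2949 0.4245 0.014 ]
scene red [317 137   5  17  41] [319.  144.1] [ 0.5809 -0.4847  0.014 ]
side orange [263 247  18  16 214] [271.2 254. ] [0.4845 0.2427 0.014 ]
side orange [300 276  19  18 259] [309.3 284.3] [0.388 0.349 0.014]
side turq [337 298  21  20 320] [346.7 307.5] [0.3018 0.4212 0.014 ]
side red [261 114  21  33 547] [270.9 130.5] [ 0.459 -0.412  0.014]
```

View pics/crop1.png

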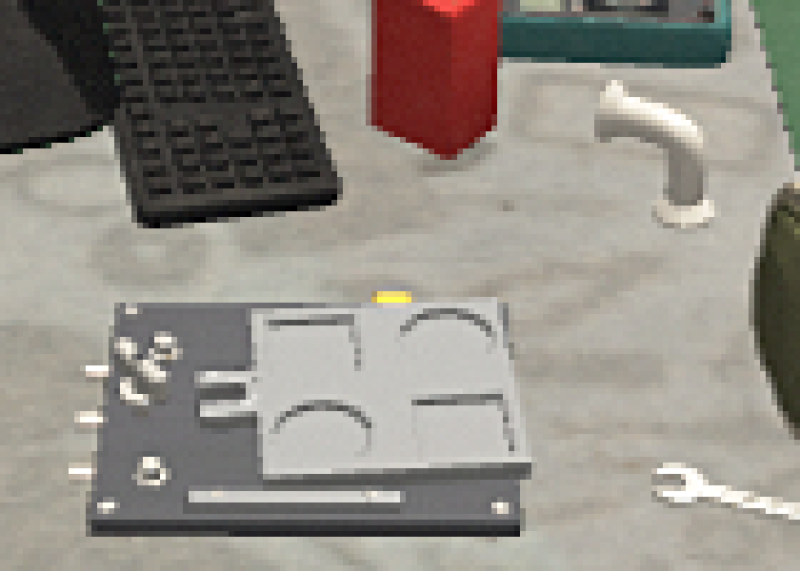

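Crop shows the tongue facing the screw (wing at crop (145,365)), a pin at (150,470), the fence along the lower side and the carrier overhanging the near edge. I'll go above the stage for a close look.

Run:
```python
from h import *
mv((0.176,-0.521,0.37)); mv((0.47,-0.03,0.37),-np.pi/2)
b=load('side0');print(onz(b,[(273,147.5),(315,158)],0))
```

```text
shift [-4.64 -0.    0.  ] turn [0. 0. 0.] rows>= 3.3 0.0
shift [ -4.62 -12.37 -14.52] turn [ 3.11 -0.    0.01] rows>= 14.1 2.6
[[ 4.54604539e-01 -3.10580061e-01  0.00000000e+00]
 [ 2.99622748e-01 -2.38165582e-01 -1.11022302e-16]]
```

Call:
arm_command(
  plan=[
    [-4.6, 0, 0, 0, 0, 0],
    [-4.6, 0, 0, 0, 0, 0],
    [-4.6, 0, 0, 0, 0, 0],
    [-4.6, 0, 0, 0, 0, 0],
    [-4.6, -12.4, -14.5, 3.1, 0, 0],
    [-4.6, -12.4, -14.5, 3.1, 0, 0],
    [-4.6, -12.4, -14.5, 3.1, 0, 0],
    [-4.6, -12.4, -14.5, 3.1, 0, 0],
    [-4.6, -12.4, -14.5, 3.1, 0, 0],
    [-4.6, -12.4, -14.5, 3.1, 0, 0],
    [-4.6, -12.4, -14.5, 3.1, 0, 0],
    [-4.6, -12.4, -14.5, 3.1, 0, 0],
  ],
)

```text
clock: 1.15
tcp_pos: [0.3471, -0.2327, 0.3693]
orientation: [0.707, 0.0, -0.707, 0.0]
wrist_force: [0.9, -0.7, -0.1]
finger_gap: 0.0851
```

Run:
```python
from h import *
mv((0.47,-0.03,0.37),-np.pi/2);print(arm.state()['tcp_pos'],arm.state()['clock'])
```

```text
shift [-0.02 -6.76 -4.1 ] turn [ 0.01 -0.    0.  ] rows>= 5.7 0.0
[ 0.34708731 -0.23274687  0.3693004 ] 1.15
```

Call:
arm_command(
  plan=[
    [0, -6.7, -4.1, 0, 0, 0],
    [0, -6.7, -4.1, 0, 0, 0],
    [0, -6.7, -4.1, 0, 0, 0],
    [0, -6.7, -4.1, 0, 0, 0],
    [0, -6.7, -4.1, 0, 0, 0],
    [0, -6.7, -4.1, 0, 0, 0],
    [0, -6.7, -4.1, 0, 0, 0],
    [0, -6.7, -4.1, 0, 0, 0],
  ],
)

```text
clock: 1.82
tcp_pos: [0.4697, -0.0326, 0.3689]
orientation: [-0.707, -0.001, 0.707, -0.001]
wrist_force: [-0.3, -0.7, 0.5]
finger_gap: 0.0854
```

Run:
```python
from h import *
c=cam('wrist','w1');print(c['s']['tcp_pos'],c['p'])
```

```text
[ 0.46967929 -0.03260924  0.36888466] [ 0.55370826 -0.03190756  0.5101012 ]
```

View pics/w1.png

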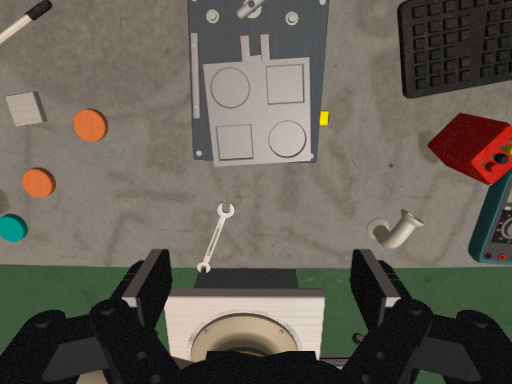

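Wrist view 1: pins (211,16), (291,18), wing (250,8), fence at left x~195, carrier corners (205,65), (308,57), (313,162), (214,166); three blanks (90,125), (39,182), (25,109) and the decoy (12,228). Second place for heights, further out and lower.

Call:
arm_command(
  plan=[
    [1.5, 0, -3.5, 0, 0, 0],
    [1.5, 0, -3.5, 0, 0, 0],
    [1.5, 0, -3.5, 0, 0, 0],
    [1.5, 0, -3.5, 0, 0, 0],
    [1.5, 0, -3.5, 0, 0, 0],
    [1.5, 0, -3.5, 0, 0, 0],
  ],
)

```text
clock: 2.37
tcp_pos: [0.5739, -0.0345, 0.3249]
orientation: [0.707, -0.0, -0.707, -0.0]
wrist_force: [-0.5, -0.2, 0.4]
finger_gap: 0.0857
```

Run:
```python
from h import *
c=cam('wrist','w2');print(c['s']['tcp_pos'],c['p'])
cv2.imwrite('pics/w2b.png',cv2.resize(c['f'][:300,100:400,::-1],(600,600),interpolation=3))
```

```text
[ 0.57385394 -0.03454978  0.32487566] [ 0.65769503 -0.03416076  0.46620307]
```

View pics/w2b.png

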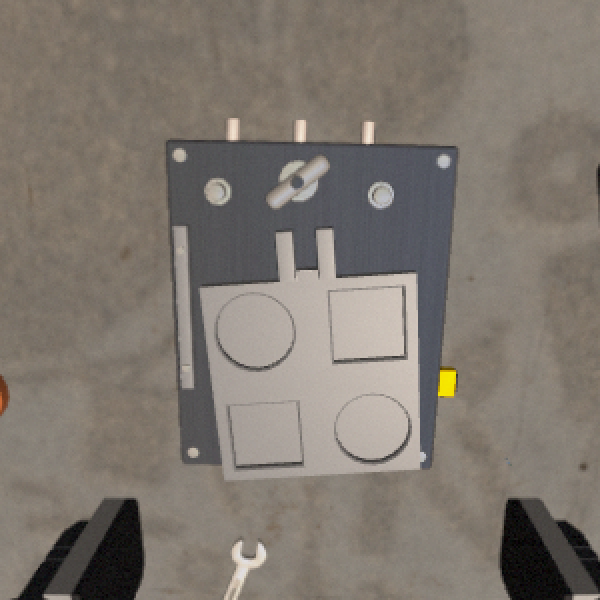

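View w2 (crop/2 + (100,0)): plate corners (167,140), (457,148), (432,468), (183,464); pins (217,191), (381,195); wing centre (298,182) diagonal; carrier corners (201,287), (415,272), (420,468), (225,479).

```bash
cat > fit.py <<'E'
from h import *
def fit2(P,Q): # stage/local 2D P -> world Q
    P=np.array(P,float);Q=np.array(Q)[:,:2];pc=P.mean(0);qc=Q.mean(0);H=(P-pc).T@(Q-qc)
    th=np.arctan2(H[0,1]-H[1,0],H[0,0]+H[1,1]);c,s=np.cos(th),np.sin(th);M=np.array([[c,-s],[s,c]])
    t=qc-M@pc;return th,M,t,np.linalg.norm((P@M.T+t)-Q,axis=1)*1000
E
python3 - <<'E'
from fit import *
a=load('w1');b=load('w2')
u=lambda x,y:(x/2+100,y/2)
for n,p,q in(('pinL',(211,16),u(217,191)),('pinR',(291.5,18),u(381,195)),('carFL',(204.5,65),u(201,287)),('carFR',(308,57),u(415,272)),('carNR',(312,162),u(420,468)),('carNL',(214.5,166),u(225,479)),('plNL',(194,160),u(183,464))):
    print(n,tri(a,p,b,q).round(4))
pl=onz(b,[u(167,140),u(457,148),u(432,468),u(183,464)],.022)
th,M,t,e=fit2([(114,90),(114,-106),(-126,-106),(-126,90)]*np.array(.001),pl);print('plate',np.degrees(th),t,e)
pins=onz(b,[u(217,191),u(381,195)],.033)
S=fit2(np.array([(81,55),(81,-55)])*.001,pins);print('pins',np.degrees(S[0]),S[2],S[3])
car=onz(b,[u(201,287),u(415,272),u(420,468),u(225,479)],.034)
C=fit2(np.array([(75,75),(75,-75),(-75,-75),(-75,75)])*.001,car);print('car',np.degrees(C[0]),C[2],C[3])
print('car in stage',M.T@(C[2]-t),np.degrees(C[0]-th))
w=onz(b,[u(298,182),u(272,203),u(325,161)],.065);print('wing',w.round(4),(w[:,:2]-t)@M, np.degrees(np.arctan2(*(w[2]-w[1])[1::-1])))
E
```

```text
pinL [0.6348 0.0367 0.0216]
pinR [ 0.6323 -0.0744  0.0245]
carFL [0.5702 0.0489 0.0276]
carFR [ 0.5814 -0.0988  0.0308]
carNR [ 0.4267 -0.1128  0.0224]
carNL [0.4217 0.0394 0.031 ]
plNL [0.428  0.0737 0.0184]
plate -1.1352444000649256 [ 0.55284823 -0.01832959] [2.07664005 2.95068495 1.91847642 1.57697739]
pins -1.3572010647064785 [ 0.55313149 -0.01787995] [0.95574126 0.95574126]
car 3.8967597867246857 [ 0.5024195  -0.03021902] [1.54995559 1.50181455 0.56715709 1.0112607 ]
car in stage [-0.05018327 -0.01288621] 5.032004186789611
wing [[ 0.6423 -0.0203  0.065 ]
 [ 0.6298 -0.0042  0.065 ]
 [ 0.6545 -0.0366  0.065 ]] [[ 0.08942465 -0.00019251]
 [ 0.07669491  0.01561933]
 [ 0.10195111 -0.01629978]] -52.782214997849564
```

```bash
cat >> fit.py <<'E'
TH=np.radians(-1.25);T0=np.array([.5530,-.0181]);MS=np.array([[np.cos(TH),-np.sin(TH)],[np.sin(TH),np.cos(TH)]])
def st(x,y,z): return np.r_[MS@np.array([x,y])*.001+T0,z*.001]
def inst(p): return np.r_[MS.T@(np.array(p)[:2]-T0)*1000,p[2]*1000] if len(p)>2 else MS.T@(np.array(p)[:2]-T0)*1000
YS=-np.pi/2+TH
E
python3 - <<'E'
from fit import *
mv(st(-30,-118,100),YS);mv(st(-30,-118,27),YS);print(st(-30,-118,27))
E
```

```text
shift [7.51 3.37 1.79] turn [ 0.21 -0.01 -0.  ] rows>= 6.1 0.2
shift [9.95 3.36 1.79] turn [ 0.21 -0.01 -0.  ] rows>= 7.7 0.2
[ 0.52043298 -0.13541747  0.027     ]
```

Call:
arm_command(
  plan=[
    [5, 3.36, 1.79, 0.21, 0, 0],
    [5, 3.36, 1.79, 0.21, 0, 0],
    [5, 3.36, 1.79, 0.21, 0, 0],
    [5, 3.36, 1.79, 0.21, 0, 0],
    [5, 3.36, 1.79, 0.21, 0, 0],
    [8, 3.36, 1.79, 0.21, 0, 0],
    [8, 3.36, 1.79, 0.21, 0, 0],
    [8, 3.36, 1.79, 0.21, 0, 0],
    [9.9, 3.36, 1.79, 0.21, 0, 0],
    [9.9, 3.36, 1.79, 0.21, 0, 0],
    [9.9, 3.36, 1.79, 0.21, 0, 0],
    [9.9, 3.36, 1.79, 0.21, 0, 0],
  ],
  grip=0,
  squeeze=60,
)

```text
clock: 3.42
tcp_pos: [0.5215, -0.1348, 0.0292]
orientation: [0.708, -0.008, -0.706, -0.007]
wrist_force: [0.8, 0.3, 0.2]
finger_gap: 0.0
```

Run:
```python
from fit import *
s=arm.state();print(inst(s['tcp_pos']),s['wrist_force'],s['finger_gap']);mv(st(-30,-91,27),YS)
```

```text
[ -28.95796916 -117.32674977   29.19464947] [0.79349588 0.27946869 0.21507587] 1.0542943860546719e-05
shift [ 0.07 -0.88  0.03] turn [ 0.01 -0.02 -0.01] rows>= 0.6 0.0
```

Call:
arm_command(
  plan=[
    [0.08, 0, 0, 0, 0, 0],
    [0.08, -0.1, 0, 0, 0, 0],
    [0.08, -0.2, 0, 0, 0, 0],
    [0.08, -0.3, 0, 0, 0, 0],
    [0.08, -0.4, 0, 0, 0, 0],
    [0.08, -0.5, 0, 0, 0, 0],
    [0.08, -0.6, 0, 0, 0, 0],
    [0.08, -0.7, 0, 0, 0, 0],
    [0.08, -0.75, 0, 0, 0, 0],
    [0.08, -0.8, 0, 0, 0, 0],
    [0.08, -0.8, 0, 0, 0, 0],
  ],
)

```text
clock: 4.33
tcp_pos: [0.5217, -0.1106, 0.025]
orientation: [0.707, -0.008, -0.707, -0.007]
wrist_force: [0.6, -5.3, -1.3]
finger_gap: -0.0
```

Call:
arm_command(
  plan=[
    [0, -0.03, 0, 0, 0, 0],
    [0, -0.06, 0, 0, 0, 0],
    [0, -0.09, 0, 0, 0, 0],
    [0, -0.09, 0, 0, 0, 0],
  ],
)

```text
clock: 4.67
tcp_pos: [0.5217, -0.1089, 0.025]
orientation: [0.707, -0.008, -0.707, -0.006]
wrist_force: [-0.4, -9.6, -1.3]
finger_gap: 0.0003
```

Call:
arm_command(
  plan=[
    [0, -0.03, 0, 0, 0, 0],
    [0, -0.06, 0, 0, 0, 0],
    [0, -0.09, 0, 0, 0, 0],
    [0, -0.09, 0, 0, 0, 0],
  ],
)

```text
clock: 5.0
tcp_pos: [0.5214, -0.1081, 0.025]
orientation: [-0.707, 0.009, 0.707, 0.005]
wrist_force: [-4.8, -21.4, -2.0]
finger_gap: -0.0001
```

Run:
```python
from fit import *
s=arm.state();print(inst(s['tcp_pos']),s['wrist_force'])
c=cam('side','s3')
o=cam('scene','sc3')
p=np.vstack([cv2.resize(c['f'][160:220,200:300],(700,420),interpolation=3)])
cv2.imwrite('pics/s3c.png',p[:,:,::-1])
```

```text
[-29.61266169 -90.64031305  25.03537827] [ -4.7753042  -21.41880521  -1.9509904 ]
```

View pics/s3c.png

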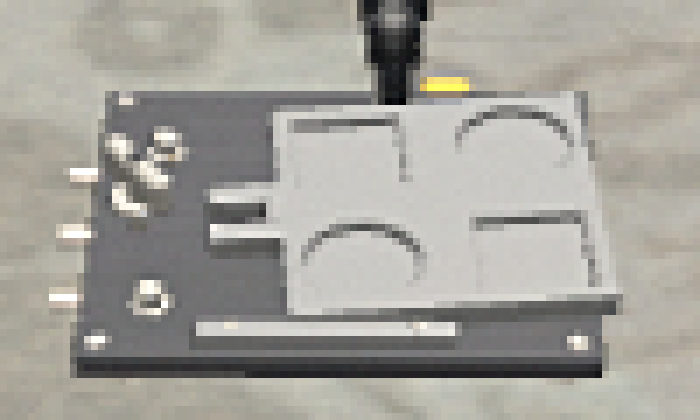

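The carrier's left edge now lies almost along the fence (image (290,305)–(615,300), fence (195,325)–(455,330)), perhaps still a degree or two turned. Now push forward from the near edge.

Call:
arm_command(
  plan=[
    [0, 0.3, 0, 0, 0, 0],
    [0, 0.4, 0, 0, 0, 0],
    [-2, 0.4, 0, 0, 0, 0],
    [-2.5, 0.4, 0, 0, 0, 0],
    [-2.5, 0.4, 0, 0, 0, 0],
  ],
)

```text
clock: 5.52
tcp_pos: [0.5236, -0.1174, 0.1054]
orientation: [0.71, -0.008, -0.704, -0.006]
wrist_force: [1.5, 0.3, 0.8]
finger_gap: -0.0005
```

Run:
```python
from fit import *
s=arm.state();print(inst(s['tcp_pos']),s['wrist_force']);mv(st(-152,0,27),YS)
```

```text
[-27.18926688 -99.96649975 105.41586937] [1.45126388 0.33535314 0.83427055]
shift [ 2.57 -3.34  4.18] turn [ 0.01 -0.09 -0.03] rows>= 4.3 0.1
```

Call:
arm_command(
  plan=[
    [0, -3.34, 4.2, 0, 0, 0],
    [0, -3.34, 4.2, 0, 0, 0],
    [0, -3.34, 4.2, 0, 0, 0],
    [0, -3.34, 4.2, 0, 0, 0],
    [0, -3.34, 4.2, 0, 0, 0],
    [2.5, -3.34, 4.2, 0, 0, 0],
    [2.5, -3.34, 4.2, 0, 0, 0],
    [2.5, -3.34, 4.2, 0, 0, 0],
    [2.5, -3.34, 4.2, 0, 0, 0],
  ],
)

```text
clock: 6.27
tcp_pos: [0.3966, -0.0136, 0.0244]
orientation: [-0.706, 0.007, 0.708, 0.008]
wrist_force: [-0.3, -0.8, 0.3]
finger_gap: 0.0004
```

Run:
```python
from fit import *
s=arm.state();print(inst(s['tcp_pos']),s['wrist_force']);mv(st(-86-4,0,26),YS)
```

```text
[-156.46033818    1.03905191   24.43642742] [-0.3307074  -0.79377694  0.33004792]
shift [-0.06  0.04 -2.22] turn [0.01 0.04 0.02] rows>= 1.6 0.0
```

Call:
arm_command(
  plan=[
    [-0.06, 0, -0.3, 0, 0, 0],
    [-0.06, 0, -0.6, 0, 0, 0],
    [-0.06, 0, -0.8, 0, 0, 0],
    [-0.06, 0, -1.0, 0, 0, 0],
    [-0.06, 0, -1.15, 0, 0, 0],
    [-0.06, 0, -1.3, 0, 0, 0],
    [-0.06, 0, -1.45, 0, 0, 0],
    [-0.06, 0, -1.6, 0, 0, 0],
    [-0.06, 0, -1.75, 0, 0, 0],
    [-0.06, 0, -1.9, 0, 0, 0],
    [-0.06, 0, -2.0, 0, 0, 0],
    [-0.06, 0, -2.0, 0, 0, 0],
  ],
)

```text
clock: 7.27
tcp_pos: [0.4559, -0.0147, 0.0278]
orientation: [-0.706, 0.007, 0.708, 0.007]
wrist_force: [-8.7, 1.3, 6.7]
finger_gap: -0.0003
```

Call:
arm_command(
  plan=[
    [0, 0, -0.08, 0, 0, 0],
    [0, 0, -0.16, 0, 0, 0],
    [0, 0, -0.24, 0, 0, 0],
    [0, 0, -0.24, 0, 0, 0],
  ],
)

```text
clock: 7.6
tcp_pos: [0.4628, -0.0148, 0.0278]
orientation: [-0.706, 0.007, 0.709, 0.007]
wrist_force: [-9.8, 1.1, 6.1]
finger_gap: 0.0
```

Run:
```python
from fit import *
s=arm.state();print(inst(s['tcp_pos']),s['wrist_force'])
c=cam('side','s4')
cv2.imwrite('pics/s4c.png',cv2.resize(c['f'][160:220,200:300],(700,420),interpolation=3)[:,:,::-1])
```

```text
[-90.25148947   1.32780509  27.80051014] [-9.75262429  1.13874439  6.14397843]
```

Call:
arm_command(
  plan=[
    [0, 0, -0.05, 0, 0, 0],
    [0, 0, -0.1, 0, 0, 0],
    [0, 0, -0.14, 0, 0, 0],
    [0, 0, -0.14, 0, 0, 0],
  ],
)

```text
clock: 7.98
tcp_pos: [0.4642, -0.0146, 0.0276]
orientation: [-0.703, 0.006, 0.711, 0.007]
wrist_force: [-20.1, -0.9, 16.0]
finger_gap: -0.0001
```

Call:
arm_command(
  plan=[
    [0, 0, -0.03, 0, 0, 0],
    [0, 0, -0.06, 0, 0, 0],
    [0, 0, -0.06, 0, 0, 0],
  ],
)

```text
clock: 8.23
tcp_pos: [0.4644, -0.0145, 0.0276]
orientation: [-0.702, 0.006, 0.712, 0.007]
wrist_force: [-27.7, -3.8, 19.8]
finger_gap: 0.0003
```

Call:
arm_command(
  plan=[
    [0, 0, 0.3, 0, 0, 0],
    [0, 0, 0.5, 0, 0, 0],
    [-3, 0, 0.5, 0, 0, 0],
    [-4, 0, 0.5, 0, 0, 0],
    [-7, 0, 0.5, 0, 0, 0],
    [-7, 0, -2, 0, 0, 0],
    [-7, 0, -2, 0, 0, 0],
    [-7, 0, -3, 0, 0, 0],
    [-7, 0, -3, 0, 0, 0],
    [-7, 0, -3, 0, 0, 0],
  ],
)

```text
clock: 9.07
tcp_pos: [0.5633, -0.0177, 0.2389]
orientation: [0.709, -0.008, -0.705, -0.007]
wrist_force: [-0.2, -0.4, -0.4]
finger_gap: 0.0002
```

Run:
```python
from fit import *
c=cam('wrist','w5');print(inst(c['s']['tcp_pos']))
q=proj(c,[st(*p) for p in((-75,75,34),(75,75,34),(75,-75,34),(-75,-75,34),(81,55,33),(81,-55,33),(59,75,32),(-59,75,32),(89.5,0,60))]);print(q.round(1))
x0,y0=q.min(0)-25;x1,y1=q.max(0)+25
x0,y0=int(max(x0,0)),int(max(y0,0));x1,y1=int(x1),int(y1);k=min(780/(x1-x0),590/(y1-y0));print(x0,y0,k)
cv2.imwrite('pics/w5c.png',cv2.resize(c['f'][y0:y1,x0:x1,::-1],None,fx=k,fy=k,interpolation=3))
```

```text
[ 10.25810456   0.60385865 238.94824227]
[[198.7 226.6]
 [190.4  97.7]
 [332.2  98.1]
 [323.1 226.8]
 [209.1  91.8]
 [313.5  92.1]
 [191.7 112.9]
 [198.1 213.7]
 [261.5  83.7]]
165 58 3.05699481865285
```

View pics/w5c.png

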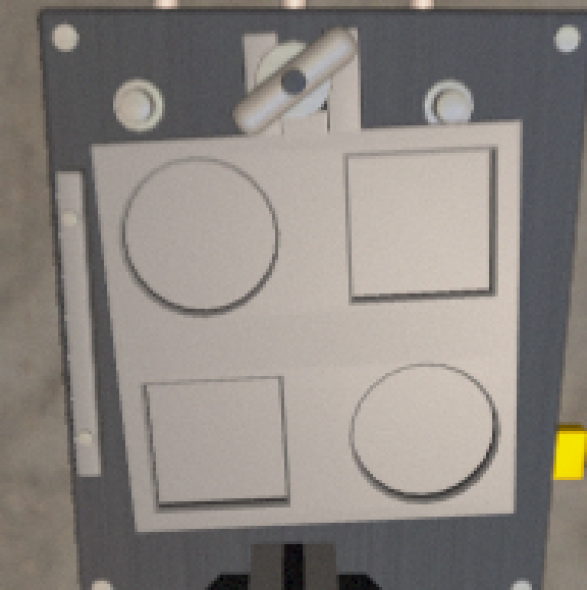

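The view shows the carrier still turned about 3° anticlockwise: far edge touches the right pin (449,105), a gap at the left pin (138,105), fence gap widening toward the near end; the tongue is under the collar with the shank in the slot. Push the right edge behind its centre to swing it clockwise.

Run:
```python
from fit import *
mv(st(-38,-112,60),YS);mv(st(-38,-112,27),YS)
```

```text
shift [5.91 3.76 1.56] turn [ 0.01 -0.02 -0.  ] rows>= 5.2 0.0
shift [7.01 3.76 1.56] turn [ 0.01 -0.02 -0.  ] rows>= 5.8 0.0
```

Call:
arm_command(
  plan=[
    [3, 3.76, 1.56, 0, 0, 0],
    [3, 3.76, 1.56, 0, 0, 0],
    [3, 3.76, 1.56, 0, 0, 0],
    [3, 3.76, 1.56, 0, 0, 0],
    [5, 3.76, 1.56, 0, 0, 0],
    [5, 3.76, 1.56, 0, 0, 0],
    [6.95, 3.76, 1.56, 0, 0, 0],
    [6.95, 3.76, 1.56, 0, 0, 0],
    [6.95, 3.76, 1.56, 0, 0, 0],
    [6.95, 3.5, 1.56, 0, 0, 0],
    [6.95, 3.3, 1.56, 0, 0, 0],
    [6.95, 3.3, 1.56, 0, 0, 0],
  ],
)

```text
clock: 10.12
tcp_pos: [0.512, -0.1143, 0.0299]
orientation: [0.708, -0.007, -0.706, -0.007]
wrist_force: [-0.3, 1.4, 0.0]
finger_gap: 0.0001
```

Run:
```python
from fit import *
s=arm.state();print(inst(s['tcp_pos']),s['wrist_force'])
```

```text
[-38.90654    -97.10801042  29.91126869] [-2.94894284e-01  1.35849132e+00  1.14292759e-03]
```

Call:
arm_command(
  plan=[
    [0, -0.08, 0, 0, 0, 0],
    [0, -0.16, 0, 0, 0, 0],
    [0, -0.16, 0, 0, 0, 0],
  ],
)

```text
clock: 10.37
tcp_pos: [0.5119, -0.1103, 0.0288]
orientation: [0.707, -0.007, -0.707, -0.007]
wrist_force: [0.2, -0.5, 0.5]
finger_gap: -0.0004
```

Call:
arm_command(
  plan=[
    [0, -0.08, 0, 0, 0, 0],
    [0, -0.12, 0, 0, 0, 0],
    [0, -0.12, 0, 0, 0, 0],
  ],
)

```text
clock: 10.62
tcp_pos: [0.5118, -0.1079, 0.0286]
orientation: [-0.707, 0.008, 0.707, 0.007]
wrist_force: [-2.9, -4.1, 2.4]
finger_gap: 0.0002
```

Call:
arm_command(
  plan=[
    [0, -0.06, 0, 0, 0, 0],
    [0, -0.1, 0, 0, 0, 0],
    [0, -0.1, 0, 0, 0, 0],
  ],
)

```text
clock: 10.87
tcp_pos: [0.5115, -0.1052, 0.0285]
orientation: [-0.707, 0.008, 0.707, 0.006]
wrist_force: [-3.5, -7.0, 2.5]
finger_gap: 0.0002
```

Call:
arm_command(
  plan=[
    [0, -0.06, 0, 0, 0, 0],
    [0, -0.1, 0, 0, 0, 0],
    [0, -0.1, 0, 0, 0, 0],
  ],
)

```text
clock: 11.12
tcp_pos: [0.5115, -0.1021, 0.0284]
orientation: [-0.707, 0.008, 0.707, 0.007]
wrist_force: [-3.5, -6.8, 1.4]
finger_gap: -0.0
```

Call:
arm_command(
  plan=[
    [0, -0.06, 0, 0, 0, 0],
    [0, -0.1, 0, 0, 0, 0],
    [0, -0.1, 0, 0, 0, 0],
  ],
)

```text
clock: 11.37
tcp_pos: [0.5115, -0.0992, 0.0284]
orientation: [-0.707, 0.008, 0.708, 0.007]
wrist_force: [-5.5, -7.8, 2.5]
finger_gap: 0.0002
```

Call:
arm_command(
  plan=[
    [0, -0.05, 0, 0, 0, 0],
    [0, -0.08, 0, 0, 0, 0],
    [0, -0.08, 0, 0, 0, 0],
  ],
)

```text
clock: 11.62
tcp_pos: [0.5115, -0.0979, 0.0284]
orientation: [-0.707, 0.008, 0.708, 0.006]
wrist_force: [-5.4, -13.8, 1.2]
finger_gap: -0.0
```

```bash
cat > chk.py <<'E'
from fit import *
import sys
def chk(n):
    c=cam('wrist',n);print(inst(c['s']['tcp_pos']))
    q=proj(c,[st(*p) for p in((-75,75,34),(75,75,34),(75,-75,34),(-75,-75,34),(81,55,33),(89.5,0,60))])
    x0,y0=np.maximum(q.min(0)-30,0).astype(int);x1,y1=(q.max(0)+30).astype(int);k=min(780/(x1-x0),590/(y1-y0),3.5);print('off',x0,y0,'k',k)
    cv2.imwrite(f'pics/{n}c.png',cv2.resize(c['f'][y0:y1,x0:x1,::-1],None,fx=k,fy=k,interpolation=3))
if __name__=='__main__': chk(sys.argv[1])
E
python3 - <<'E'
from fit import *
s=arm.state();print(inst(s['tcp_pos']),s['wrist_force'])
c=cam('side','s6')
cv2.imwrite('pics/s6c.png',cv2.resize(c['f'][160:220,200:300],(700,420),interpolation=3)[:,:,::-1])
E
```

```text
[-39.7762334  -80.64324926  28.36795691] [ -5.41198306 -13.82287838   1.24260344]
```

View pics/s6c.png

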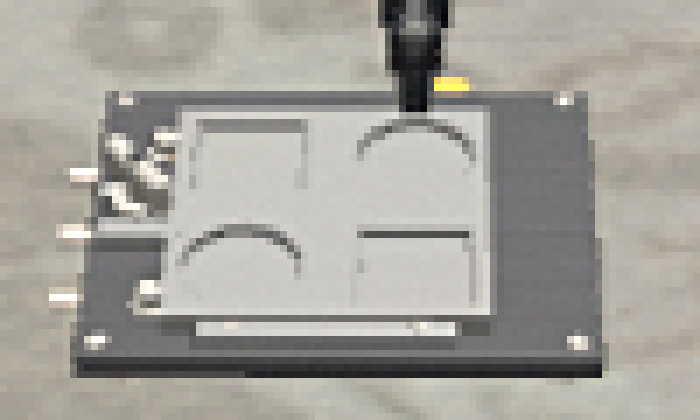

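Aligned now, left edge at the fence, force rising. One more nudge, then push forward again slightly left of centre.

Call:
arm_command(
  plan=[
    [0, -0.05, 0, 0, 0, 0],
    [0, -0.1, 0, 0, 0, 0],
    [0, -0.1, 0, 0, 0, 0],
  ],
)

```text
clock: 11.92
tcp_pos: [0.5116, -0.0975, 0.0284]
orientation: [-0.707, 0.01, 0.708, 0.004]
wrist_force: [-9.8, -30.1, -1.8]
finger_gap: 0.0004
```

Call:
arm_command(
  plan=[
    [0, 0.4, 0, 0, 0, 0],
    [0, 0.6, 0, 0, 0, 0],
    [-1.5, 0.6, 0, 0, 0, 0],
    [-2, 0.6, 0, 0, 0, 0],
    [-2, -2.7, 2.7, 0, 0, 0],
    [-2, -2.7, 2.7, 0, 0, 0],
    [-2, -2.7, 2.7, 0, 0, 0],
    [-2, -2.7, 2.7, 0, 0, 0],
    [-2, -2.7, 2.7, 0, 0, 0],
    [-2, -2.7, 2.7, 0, 0, 0],
  ],
)

```text
clock: 12.75
tcp_pos: [0.4336, -0.0101, 0.0886]
orientation: [0.708, -0.007, -0.707, -0.007]
wrist_force: [1.0, -0.4, -0.4]
finger_gap: -0.0001
```

Run:
```python
from fit import *
s=arm.state();print(inst(s['tcp_pos']),s['wrist_force']);mv(st(-106,15,27),YS)
```

```text
[-119.5751779     5.37363841   88.55473275] [ 0.9516021  -0.40380743 -0.44555474]
shift [ 2.05 -0.32 -0.45] turn [ 0.01 -0.01 -0.  ] rows>= 1.5 0.0
```

Call:
arm_command(
  plan=[
    [1, -0.3, 0, 0, 0, 0],
    [2.03, -0.3, 0, 0, 0, 0],
    [2.03, -0.3, 0, 0, 0, 0],
    [2.03, -0.3, -0.4, 0, 0, 0],
    [2.03, -0.3, -0.7, 0, 0, 0],
    [2.03, -0.3, -0.85, 0, 0, 0],
    [2.03, -0.3, -0.95, 0, 0, 0],
    [2.03, -0.3, -1.0, 0, 0, 0],
    [2.03, -0.3, -1.0, 0, 0, 0],
  ],
)

```text
clock: 13.5
tcp_pos: [0.4633, -0.0018, 0.0277]
orientation: [0.707, -0.007, -0.707, -0.007]
wrist_force: [0.2, -0.0, 0.2]
finger_gap: -0.0
```

Call:
arm_command(
  plan=[
    [0, 0, -0.05, 0, 0, 0],
    [0, 0, -0.1, 0, 0, 0],
    [0, 0, -0.1, 0, 0, 0],
  ],
)

```text
clock: 13.75
tcp_pos: [0.4662, -0.0018, 0.0274]
orientation: [0.707, -0.007, -0.707, -0.007]
wrist_force: [0.0, 0.4, 0.0]
finger_gap: -0.0001
```

Call:
arm_command(
  plan=[
    [0, 0, -0.05, 0, 0, 0],
    [0, 0, -0.1, 0, 0, 0],
    [0, 0, -0.1, 0, 0, 0],
  ],
)

```text
clock: 14.0
tcp_pos: [0.4677, -0.0016, 0.0272]
orientation: [-0.706, 0.007, 0.708, 0.007]
wrist_force: [-5.6, -0.8, 3.8]
finger_gap: -0.0
```

Call:
arm_command(
  plan=[
    [0, 0, -0.04, 0, 0, 0],
    [0, 0, -0.08, 0, 0, 0],
    [0, 0, -0.08, 0, 0, 0],
  ],
)

```text
clock: 14.25
tcp_pos: [0.4678, -0.0015, 0.027]
orientation: [-0.704, 0.007, 0.71, 0.007]
wrist_force: [-14.8, -2.2, 10.7]
finger_gap: -0.0001
```

Call:
arm_command(
  plan=[
    [0, 0, -0.04, 0, 0, 0],
    [0, 0, -0.07, 0, 0, 0],
    [0, 0, -0.07, 0, 0, 0],
  ],
)

```text
clock: 14.5
tcp_pos: [0.4679, -0.0014, 0.0269]
orientation: [-0.702, 0.007, 0.712, 0.007]
wrist_force: [-23.3, -5.6, 17.9]
finger_gap: -0.0002
```

Call:
arm_command(
  plan=[
    [0, 0, 0.4, 0, 0, 0],
    [0, 0, 0.6, 0, 0, 0],
    [-3, 0.5, 0.6, 0, 0, 0],
    [-5, 0.5, 0.6, 0, 0, 0],
    [-7, 0.5, 0, 0, 0, 0],
    [-7, 0.5, -2, 0, 0, 0],
    [-7, 0.5, -3, 0, 0, 0],
    [-7, 0.5, -3, 0, 0, 0],
    [-7, 0.5, -3, 0, 0, 0],
    [-7, 0.5, -3, 0, 0, 0],
  ],
)

```text
clock: 15.33
tcp_pos: [0.5655, -0.0191, 0.2385]
orientation: [0.708, -0.008, -0.706, -0.007]
wrist_force: [0.2, -0.6, -0.4]
finger_gap: -0.0003
```

```bash
python3 chk.py w7
```

```text
[ 12.46967836  -0.69860137 238.52769275]
off 159 55 k 2.9064039408866993
```

View pics/w7c.png

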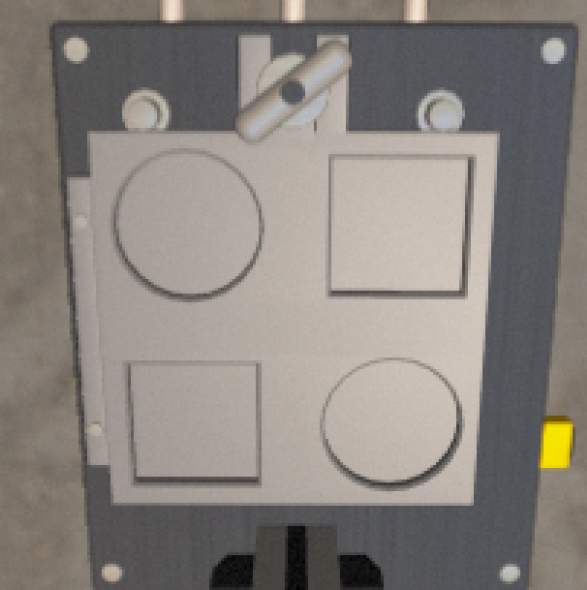

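Carrier home: far edge on both pins (147,132)/(440,132), left edge on the fence all along. Refine the stage frame from its corners and re-locate the blanks.

Run:
```python
from fit import *
c=load('w7');k=2.9064
u=lambda x,y:(x/k+159,y/k+55)
w=onz(c,[u(88,132),u(498,132),u(475,504),u(112,504)],.034)
C=fit2(np.array([(75,75),(75,-75),(-75,-75),(-75,75)])*.001,w);print(np.degrees(C[0]),C[2],C[3])
h=onz(c,[u(190,222),u(392,420)],.034);print('round cav in st',[inst(p) for p in h])
w=onz(c,[u(293,92)],.065);print('wing',inst(w[0]))
p=onz(load('w1'),[(90,125),(39,182),(25,109)],.014);print(p.round(4))
for n in('scene','side'):
    c=cam(n,n+'8');hsv=cv2.cvtColor(c['f'],cv2.COLOR_RGB2HSV);m=cv2.inRange(hsv,(4,130,120),(13,255,255));kk,_,s,ce=cv2.connectedComponentsWithStats(m)
    print(n,[ce[i].round(1).tolist() for i in range(1,kk) if s[i,4]>40])
mv((0.44,0.30,0.25),YS)
```

```text
-1.0941925189465906 [ 0.55249499 -0.01800392] [0.37594075 0.4577373  0.41974542 0.40196862]
round cav in st [array([41.32899029, 38.81490963, 34.        ]), array([-37.84045998, -39.60985465,  34.        ])]
wing [88.77623557  0.31657329 65.        ]
[[0.483  0.2353 0.014 ]
 [0.3884 0.3394 0.014 ]
 [0.5086 0.336  0.014 ]]
scene [[212.8, 230.3], [211.0, 259.6]]
side [[271.2, 254.1], [309.3, 284.2]]
shift [ -0.44 -10.53   4.29] turn [0.01 0.02 0.01] rows>= 8.2 0.0
```

```bash
sed -i 's/-1.25/-1.15/;s/.5530,-.0181/.5527,-.0180/' fit.py
python3 - <<'E'
from fit import *
mv((0.483,0.24,0.13),YS)
E
```

```text
shift [ 3.55 -8.56  2.81] turn [-0.01  0.02  0.01] rows>= 7.0 0.0
```

Call:
arm_command(
  plan=[
    [0, -8.56, 2.8, 0, 0, 0],
    [0, -8.56, 2.8, 0, 0, 0],
    [0, -8.56, 2.8, 0, 0, 0],
    [0, -8.56, 2.8, 0, 0, 0],
    [0, -8.56, 2.8, 0, 0, 0],
    [3.5, -8.56, 2.8, 0, 0, 0],
    [3.5, -8.56, 2.8, 0, 0, 0],
    [3.5, -8.56, 2.8, 0, 0, 0],
    [3.5, -8.56, 2.8, 0, 0, 0],
    [3.5, -8.56, 2.8, 0, 0, 0],
  ],
  grip=0.85,
)

```text
clock: 16.32
tcp_pos: [0.4828, 0.2397, 0.1311]
orientation: [-0.706, 0.007, 0.709, 0.006]
wrist_force: [-0.2, -1.2, 0.5]
finger_gap: 0.0726
```

```bash
cat > look.py <<'E'
from fit import *
def orange(c,z=.014):
    hsv=cv2.cvtColor(c['f'],cv2.COLOR_RGB2HSV);m=cv2.inRange(hsv,(3,120,90),(14,255,255))
    out=[]
    for k in cv2.findContours(m,cv2.RETR_EXTERNAL,cv2.CHAIN_APPROX_NONE)[0]:
        if cv2.contourArea(k)>200:
            k=cv2.convexHull(k); w=onz(c,k.reshape(-1,2),z)[:,:2].astype(np.float32)*1000
            cc,r=cv2.minEnclosingCircle(w); e=cv2.fitEllipse(w) if len(w)>5 else None
            out.append((np.array(cc)/1000,r,e)); print('disc',np.round(cc,1),'r',round(r,1),'ell',np.round(e[0],1),np.round(e[1],1),k.reshape(-1,2).mean(0).round(1))
    return out
E
python3 - <<'E'
from look import *
c=cam('wrist','w9');print(c['s']['tcp_pos'],c['s']['finger_gap']);orange(c)
E
```

```text
[0.48282344 0.23967808 0.13113373] 0.07262534479653997
disc [394.3 353.5] r 23.5 ell [395.2 354.3] [27.4 44.9] [136.2 266.5]
disc [484.5 239. ] r 26.5 ell [484.3 239.2] [51.1 52.5] [262.1 182.4]
```

View pics/w9.png

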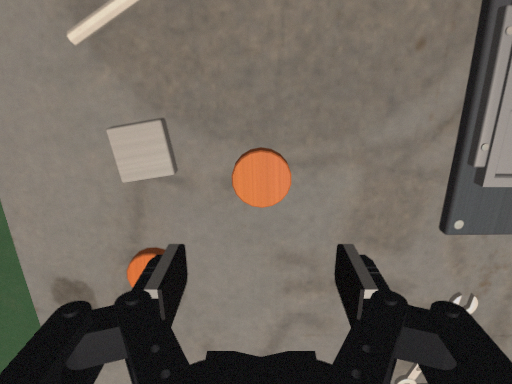

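Wrist view: disc 1 at (262,180), disc 2 partly behind the finger at (140,268), block corners (107,129), (162,119), (175,173), (124,182).

Run:
```python
from look import *
c=load('w9');w=onz(c,[(107,129),(162,119),(175,173),(124,182)],.014);print('block',w.mean(0),[np.degrees(np.arctan2(*(w[(i+1)%4]-w[i])[1::-1])).round(1) for i in range(4)],[np.linalg.norm(w[(i+1)%4]-w[i]).round(4) for i in range(4)])
mv((.4845,.239,.004),YS)
```

```text
block [0.50992432 0.33808844 0.014     ] [np.float64(-81.5), np.float64(-172.7), np.float64(99.1), np.float64(8.7)] [np.float64(0.0468), np.float64(0.0459), np.float64(0.0457), np.float64(0.0463)]
shift [ 4.29  0.01 -0.01] turn [-0.  0. -0.] rows>= 3.1 0.0
```

Call:
arm_command(
  plan=[
    [2, 0, -0.05, 0, 0, 0],
    [3, 0, -0.05, 0, 0, 0],
    [3.8, 0, -0.05, 0, 0, 0],
    [4.1, 0, -0.05, 0, 0, 0],
    [4.2, 0, -0.05, 0, 0, 0],
    [4.2, 0, -0.05, 0, 0, 0],
    [4.2, 0, -0.05, 0, 0, 0],
  ],
)

```text
clock: 16.95
tcp_pos: [0.4876, 0.2397, 0.0086]
orientation: [0.708, -0.007, -0.706, -0.008]
wrist_force: [0.0, 0.2, 0.2]
finger_gap: 0.0729
```

Call:
arm_command(
  plan=[
    [0, 0, 0, 0, 0, 0],
    [0, 0, 0, 0, 0, 0],
    [0, 0, 0, 0, 0, 0],
    [0, 0, 0, 0, 0, 0],
    [0, 0, 0, 0, 0, 0],
    [0, 0, 0, 0, 0, 0],
  ],
  grip=0.3,
  squeeze=60,
)

```text
clock: 17.45
tcp_pos: [0.487, 0.2398, 0.0087]
orientation: [0.708, -0.007, -0.706, -0.007]
wrist_force: [-1.7, -3.3, 14.1]
finger_gap: 0.0475
```

Call:
arm_command(
  plan=[
    [0, 0, 0, 0, 0, 0],
    [0, 0, 0, 0, 0, 0],
    [0, 0, 0.08, 0, 0, 0],
    [0.2, 0, 0.08, 0, 0, 0],
    [0.3, 0, 0.08, 0, 0, 0],
    [0.3, 0, 0.08, 0, 0, 0],
    [0.3, 0, 0.08, 0, 0, 0],
  ],
  grip=0.8,
)

```text
clock: 18.03
tcp_pos: [0.4835, 0.2397, -0.0031]
orientation: [-0.707, 0.007, 0.707, 0.007]
wrist_force: [-0.1, 0.4, -0.8]
finger_gap: 0.0683
```

Call:
arm_command(
  plan=[
    [0, 0, 0, 0, 0, 0],
    [0, 0, 0, 0, 0, 0],
    [0, 0, 0, 0, 0, 0],
    [0, 0, 0, 0, 0, 0],
    [0, 0, 0, 0, 0, 0],
    [0, 0, 0, 0, 0, 0],
  ],
  grip=0.3,
)

```text
clock: 18.53
tcp_pos: [0.4837, 0.2398, -0.0021]
orientation: [0.707, -0.007, -0.707, -0.007]
wrist_force: [-1.9, -0.0, 5.5]
finger_gap: 0.0497
```

Call:
arm_command(
  plan=[
    [-0.5, 0, 0, 0, 0, 0],
    [-1.5, 0, 0, 0, 0, 0],
    [-2.5, 0, 0, 0, 0, 0],
    [-2.5, 0, 0, 0, 0, 0],
    [-2.5, 0, 0, 0, 0, 0],
  ],
)

```text
clock: 18.95
tcp_pos: [0.4842, 0.2399, 0.0734]
orientation: [0.708, -0.007, -0.706, -0.008]
wrist_force: [-0.5, -0.1, -1.7]
finger_gap: 0.0495
```

Run:
```python
from look import *
c=cam('wrist','w10');s=c['s'];print(s['tcp_pos'],s['finger_gap'],s['wrist_force']);orange(c,.08)
cv2.imwrite('pics/w10c.png',cv2.resize(c['f'][184:384,130:390,::-1],(780,600),interpolation=3))
```

```text
[0.48416033 0.23988929 0.07335008] 0.04949839979403759 [-0.46207131 -0.06779008 -1.74421535]
disc [480.9 240.4] r 29.8 ell [480.5 240.1] [53.7 59.9] [256.  258.5]
```

View pics/w10c.png

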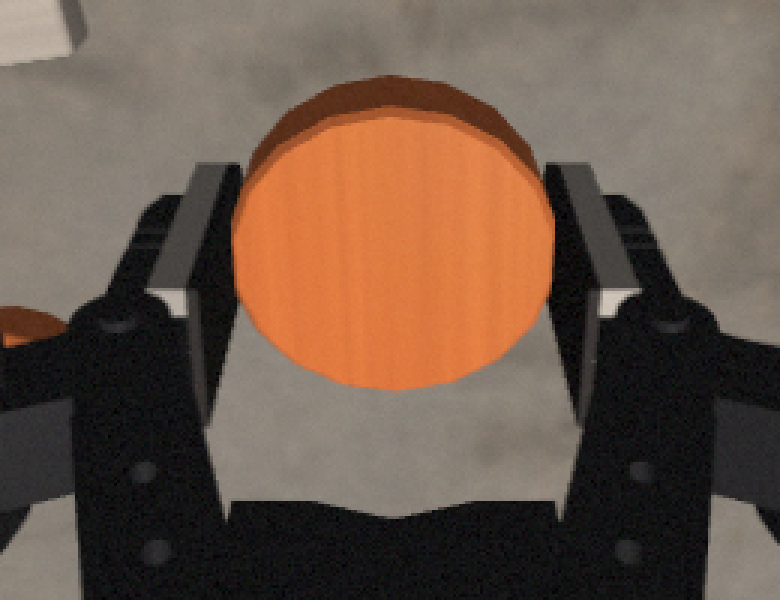

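Disc is held between the pads, level, top-face centre at crop (393,250).

Run:
```python
from look import *
c=load('w10');X=onz(c,[(261.2,267.3)],.0895)[0];t=np.array([.48416,.23989])
o=X[:2]-t;print('disc centre',X,'offset',o)
for n,p in(('r1',(40,40)),('r2',(-40,-40))):
    g=st(*p,0)[:2]-o;print(n,g);mv((*g,.0734),YS)
```

```text
disc centre [0.48579315 0.23981917 0.0895    ] offset [ 1.63315204e-03 -7.08292705e-05]
r1 [0.59186159 0.02125997]
shift [-0.04  7.2  -3.77] turn [-0.01  0.   -0.  ] rows>= 5.8 0.0
r2 [ 0.51027211 -0.05711832]
shift [-0.04  9.87 -1.1 ] turn [-0.01  0.   -0.  ] rows>= 7.1 0.0
```

Call:
arm_command(
  plan=[
    [-0.5, 7.2, -3.77, 0, 0, 0],
    [-0.5, 7.2, -3.77, 0, 0, 0],
    [-0.5, 7.2, -3.77, 0, 0, 0],
    [-0.5, 7.2, -3.77, 0, 0, 0],
    [-0.5, 7.2, -3.77, 0, 0, 0],
    [-0.5, 7.2, -3.77, 0, 0, 0],
    [-0.5, 7.2, -3.77, 0, 0, 0],
    [-0.5, 7.2, -3.77, 0, 0, 0],
    [-0.5, 7.2, -3.77, 0, 0, 0],
  ],
)

```text
clock: 19.75
tcp_pos: [0.5913, 0.0217, 0.0857]
orientation: [-0.706, 0.007, 0.708, 0.008]
wrist_force: [-1.0, 0.4, -1.6]
finger_gap: 0.05
```

Run:
```python
from look import *
c=cam('wrist','w11');s=c['s'];print(s['tcp_pos'],s['finger_gap'],s['wrist_force'])
mv((.59186,.02126,.045),YS);mv((.59186,.02126,.032),YS)
# carrier corner check: where predicted
q=proj(c,[st(*p) for p in((-75,75,34),(75,75,34),(75,-75,34),(-75,-75,34))]);print(q)
f=c['f'].copy()
for x,y in q: cv2.circle(f,(int(x),int(y)),4,(0,255,0),1)
cv2.imwrite('pics/w11c.png',f[:,:,::-1])
```

```text
[0.59128039 0.02173848 0.08572742] 0.04996413845882898 [-0.97411017  0.42970996 -1.60648532]
shift [ 1.37  0.04 -0.02] turn [-0.    0.03  0.01] rows>= 1.0 0.0
shift [ 1.8   0.04 -0.03] turn [-0.    0.03  0.01] rows>= 1.3 0.0
[[216.99220764 342.85784588]
 [205.60597672 156.18974247]
 [444.17229561 156.67184161]
 [406.71140036 341.57797205]]
```

View pics/w11c.png

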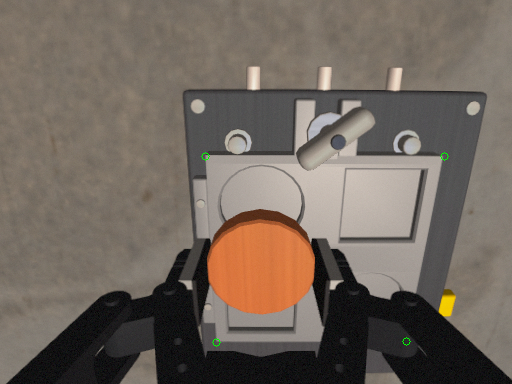

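Predicted carrier corners (green) match the image; disc is above the cavity. Lower it.

Call:
arm_command(
  plan=[
    [0.7, 0.04, -0.02, 0, 0, 0],
    [1.2, 0.04, -0.02, 0, 0, 0],
    [1.4, 0.04, -0.02, 0, 0, 0],
    [1.5, 0.04, -0.02, 0, 0, 0],
    [1.6, 0.04, -0.02, 0, 0, 0],
    [1.6, 0.04, -0.02, 0, 0, 0],
    [1.6, 0.04, -0.02, 0, 0, 0],
  ],
)

```text
clock: 20.38
tcp_pos: [0.593, 0.0204, 0.0399]
orientation: [0.707, -0.007, -0.707, -0.007]
wrist_force: [-0.6, -0.1, -2.2]
finger_gap: 0.0494
```

Call:
arm_command(
  plan=[
    [0.05, 0, 0, 0, 0, 0],
    [0.1, 0, 0, 0, 0, 0],
    [0.15, 0, 0, 0, 0, 0],
    [0.15, 0, 0, 0, 0, 0],
  ],
)

```text
clock: 20.72
tcp_pos: [0.5927, 0.0202, 0.0346]
orientation: [-0.707, 0.007, 0.707, 0.007]
wrist_force: [0.0, -0.4, -1.0]
finger_gap: 0.0495
```

Call:
arm_command(
  plan=[
    [0, -0.035, 0.028, 0, 0, 0],
    [0.05, -0.035, 0.028, 0, 0, 0],
    [0.1, -0.035, 0.028, 0, 0, 0],
    [0.1, -0.035, 0.028, 0, 0, 0],
  ],
)

```text
clock: 21.05
tcp_pos: [0.5921, 0.0213, 0.0318]
orientation: [0.707, -0.007, -0.707, -0.007]
wrist_force: [0.3, 0.4, -0.4]
finger_gap: 0.0497
```

Call:
arm_command(
  plan=[
    [0.04, 0, 0, 0, 0, 0],
    [0.08, 0, 0, 0, 0, 0],
    [0.08, 0, 0, 0, 0, 0],
  ],
)

```text
clock: 21.3
tcp_pos: [0.5922, 0.0213, 0.0312]
orientation: [0.708, -0.007, -0.707, -0.007]
wrist_force: [-5.1, 0.2, 14.6]
finger_gap: 0.0501
```

Call:
arm_command(
  plan=[
    [0, 0, 0.03, 0, 0, 0],
    [0.02, 0, 0.05, 0, 0, 0],
    [0.02, 0, 0.05, 0, 0, 0],
  ],
)

```text
clock: 21.55
tcp_pos: [0.5922, 0.0213, 0.0312]
orientation: [0.709, -0.008, -0.705, -0.007]
wrist_force: [0.6, 2.5, 14.1]
finger_gap: 0.0496
```

Run:
```python
from look import *
c=cam('wrist','w12');s=c['s'];print(s['tcp_pos'],s['finger_gap'],s['wrist_force']);orange(c,.047)
print(st(40,40,0))
cv2.imwrite('pics/w12c.png',cv2.resize(c['f'][150:384,150:400,::-1],(640,600),interpolation=3))
```

```text
[0.59221523 0.02129243 0.03119336] 0.04959328092265702 [ 0.55659062  2.53772864 14.14866934]
disc [594.7  21.3] r 27.8 ell [594.4  21.5] [50.1 55.9] [256.3 255.7]
[0.59349474 0.02118915 0.        ]
```

View pics/w12c.png

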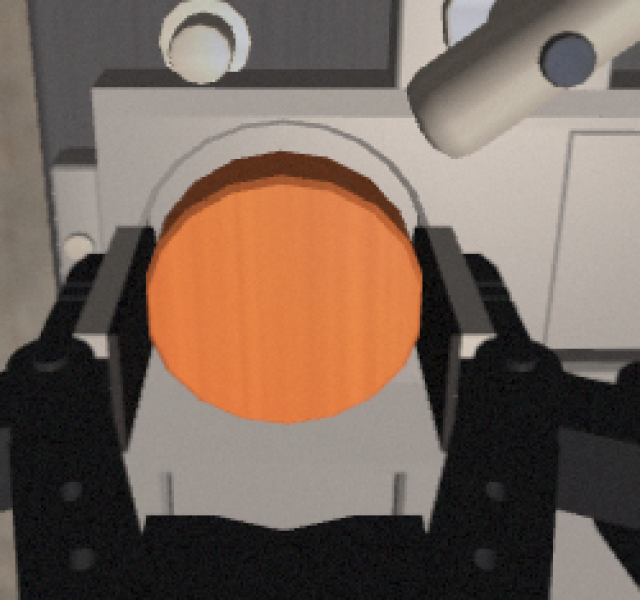

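Run:
```python
from look import *
for n,L,Rr,tz in(('w10',(130+234/3,184+240/3),(130+553/3,184+240/3),.0734),('w12',(150+147.5/2.56,150+290/2.564),(150+422/2.56,150+290/2.564),.0312)):
    c=load(n)
    for z in np.arange(0,.03,.002): 
        w=onz(c,[L,Rr],tz+z); d=np.linalg.norm(w[1]-w[0])*1000
        if abs(d-52)<1.5: print(n,'top above tcp',z,'width',d.round(1),w.mean(0))
c=load('w12')
print('cavity far edge expect px crop',(proj(c,[st(67.5,40,34)])-150)*2.56)
for b in(.028,.031,.034,.037,.04):
  for dx in(0,-2,-4): print(b,dx,((proj(c,[st(40+26+dx,40,b*1000)])-150)*2.56).round(0))
```

```text
w10 top above tcp 0.004 width 53.2 [0.47975738 0.23993581 0.0774    ]
w10 top above tcp 0.006 width 52.4 [0.48103595 0.23991403 0.0794    ]
w10 top above tcp 0.008 width 51.7 [0.48231452 0.23989225 0.0814    ]
w10 top above tcp 0.01 width 50.9 [0.48359309 0.23987047 0.0834    ]
w12 top above tcp 0.006 width 52.8 [0.58955691 0.02127974 0.0372    ]
w12 top above tcp 0.008 width 52.0 [0.59081999 0.02126073 0.0392    ]
w12 top above tcp 0.01 width 51.3 [0.59208306 0.02124171 0.0412    ]
cavity far edge expect px crop [[284.98443133 131.30527738]]
0.028 0 [[285. 127.]]
0.028 -2 [[285. 137.]]
0.028 -4 [[285. 147.]]
0.031 0 [[285. 133.]]
0.031 -2 [[285. 143.]]
0.031 -4 [[285. 153.]]
0.034 0 [[285. 139.]]
0.034 -2 [[285. 149.]]
0.034 -4 [[285. 159.]]
0.037 0 [[285. 145.]]
0.037 -2 [[285. 155.]]
0.037 -4 [[285. 166.]]
0.04 0 [[285. 152.]]
0.04 -2 [[285. 162.]]
0.04 -4 [[285. 172.]]
```

The picture shows the disc short of the cavity: bottom edge at crop y 152, cavity far edge at 122 (should be ~8 px apart if concentric), so it must go about 4.4 mm further +x.

Call:
arm_command(
  plan=[
    [-0.1, 0, -0.05, 0, 0, 0],
    [-0.1, 0, -0.1, 0, 0, 0],
    [-0.1, 0, -0.18, 0, 0, 0],
    [-0.1, 0, -0.19, 0, 0, 0],
    [-0.1, 0, -0.19, 0, 0, 0],
  ],
)

```text
clock: 22.02
tcp_pos: [0.5961, 0.0212, 0.0313]
orientation: [-0.707, 0.007, 0.707, 0.007]
wrist_force: [-0.0, -0.2, -1.5]
finger_gap: 0.0499
```

Call:
arm_command(
  plan=[
    [0.04, 0, 0, 0, 0, 0],
    [0.08, 0, 0, 0, 0, 0],
    [0.12, 0, 0, 0, 0, 0],
    [0.12, 0, 0, 0, 0, 0],
  ],
)

```text
clock: 22.35
tcp_pos: [0.5962, 0.0212, 0.0311]
orientation: [0.708, -0.007, -0.707, -0.007]
wrist_force: [-9.4, 0.3, 24.5]
finger_gap: 0.0498
```

Call:
arm_command(
  plan=[
    [-0.12, 0, 0, 0, 0, 0],
    [-0.12, 0, 0, 0, 0, 0],
    [-0.12, 0, 0, 0, 0, 0],
  ],
)

```text
clock: 22.6
tcp_pos: [0.5961, 0.0212, 0.0316]
orientation: [-0.707, 0.007, 0.707, 0.007]
wrist_force: [0.3, -0.1, -2.3]
finger_gap: 0.0497
```

Call:
arm_command(
  plan=[
    [0, 0, 0, 0, 0, 0],
    [0, 0, 0, 0, 0, 0],
    [0, 0, 0, 0, 0, 0],
    [0, 0, 0, 0, 0, 0],
    [-1.5, 0, 0, 0, 0, 0],
    [-3, 0, 0, 0, 0, 0],
    [-4, 0, 1, 0, 0, 0],
    [-4, 0, 1, 0, 0, 0],
    [-4, 0, 1, 0, 0, 0],
  ],
  grip=0.8,
)

```text
clock: 23.35
tcp_pos: [0.5661, 0.0219, 0.1542]
orientation: [0.709, -0.008, -0.706, -0.007]
wrist_force: [0.9, -0.3, -0.3]
finger_gap: 0.0681
```

Run:
```python
from look import *
c=cam('wrist','w13');s=c['s'];print(s['tcp_pos'],s['finger_gap'],s['wrist_force'])
for z in(.042,.048): orange(c,z)
print(st(40,40,0), proj(c,[st(67.5,40,34),st(40,67.5,34),st(40,12.5,34),st(12.5,40,34)]))
x,y=proj(c,[st(40,40,34)])[0].astype(int)
cv2.imwrite('pics/w13c.png',cv2.resize(c['f'][y-60:y+60,x-80:x+80,::-1],(800,600),interpolation=3))
```

```text
[0.56610092 0.02187419 0.1541849 ] 0.06812825966231932 [ 0.86843944 -0.29338227 -0.25358714]
disc [413.  291.9] r 22.4 ell [412.6 293.8] [21.  45.9] [  8.2 327.2]
disc [595.6  21.3] r 25.9 ell [595.5  21.5] [50.6 51.6] [258.9 146.4]
disc [694.9 198.2] r 23.7 ell [695.  197.8] [20.6 45.3] [27.5 21.4]
disc [418.6 285.5] r 21.8 ell [418.2 287.4] [20.5 44.8] [  8.2 327.2]
disc [596.9  21.3] r 25.3 ell [596.8  21.5] [49.4 50.3] [258.9 146.4]
disc [693.8 194. ] r 23.1 ell [694.  193.6] [20.1 44.2] [27.5 21.4]
[0.59349474 0.02118915 0.        ] [[260.97984665 115.71980374]
 [228.08932293 149.09239188]
 [293.79658619 149.12141999]
 [260.91514069 180.4109722 ]]
```

View pics/w13c.png

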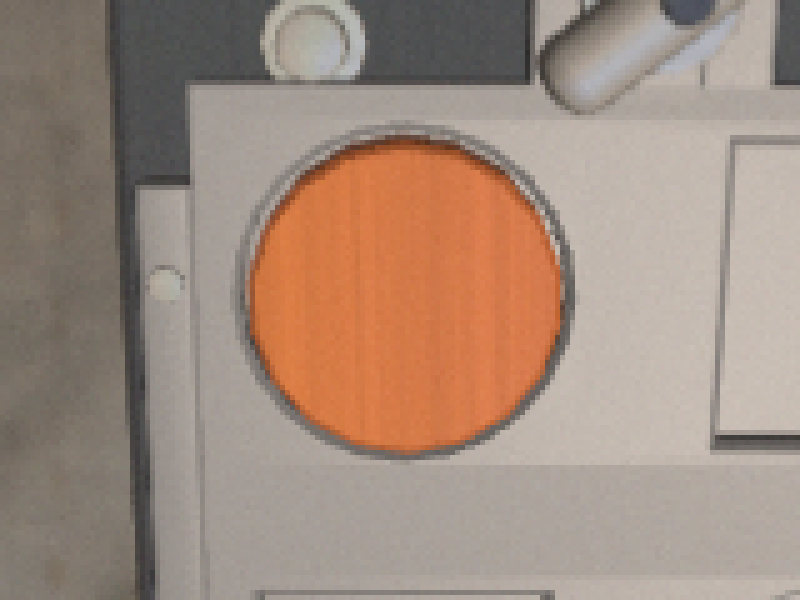

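Disc 1 is down in its cavity, concentric. Next disc 2; the wrist camera reads about 3 mm high in x close up, which I'll take off.

Run:
```python
from look import *
mv((.386,.343,.13),YS)
```

```text
shift [  0.73 -10.58   6.23] turn [-0.01 -0.01 -0.  ] rows>= 8.8 0.0
```

Call:
arm_command(
  plan=[
    [0, -10.6, 6.2, 0, 0, 0],
    [0, -10.6, 6.2, 0, 0, 0],
    [0, -10.6, 6.2, 0, 0, 0],
    [0, -10.6, 6.2, 0, 0, 0],
    [0, -10.6, 6.2, 0, 0, 0],
    [0.7, -10.6, 6.2, 0, 0, 0],
    [0.7, -10.6, 6.2, 0, 0, 0],
    [0.7, -10.6, 6.2, 0, 0, 0],
    [0.7, -10.6, 6.2, 0, 0, 0],
    [0.7, -10.6, 6.2, 0, 0, 0],
    [0.7, -10.6, 6.2, 0, 0, 0],
    [0.7, -10.6, 6.2, 0, 0, 0],
  ],
  grip=0.85,
)

```text
clock: 24.4
tcp_pos: [0.387, 0.3434, 0.1296]
orientation: [-0.706, 0.008, 0.708, 0.007]
wrist_force: [0.2, 0.2, -0.4]
finger_gap: 0.0728
```

Run:
```python
from look import *
c=cam('wrist','w14');print(c['s']['tcp_pos'],c['s']['finger_gap']);o=orange(c)
mv((o[0][0][0]-.003,o[0][0][1],-.003),YS)
```

```text
[0.38699767 0.34341398 0.12956211] 0.07284822570096024
disc [387.5 345.6] r 26.3 ell [387.4 346.1] [50.9 52.2] [257.8 182. ]
shift [ 4.43 -0.09  0.09] turn [-0.02  0.01 -0.01] rows>= 3.2 0.0
```

Call:
arm_command(
  plan=[
    [2, -0.07, 0.09, 0, 0, 0],
    [3, -0.07, 0.09, 0, 0, 0],
    [3.8, -0.07, 0.09, 0, 0, 0],
    [4.2, -0.07, 0.09, 0, 0, 0],
    [4.38, -0.07, 0.09, 0, 0, 0],
    [4.38, -0.07, 0.09, 0, 0, 0],
    [4.38, -0.07, 0.09, 0, 0, 0],
    [4.38, -0.07, 0.09, 0, 0, 0],
  ],
)

```text
clock: 25.12
tcp_pos: [0.3852, 0.3458, 0.0006]
orientation: [0.708, -0.007, -0.706, -0.008]
wrist_force: [0.2, 0.5, 0.2]
finger_gap: 0.0722
```

Call:
arm_command(
  plan=[
    [0, 0, 0, 0, 0, 0],
    [0, 0, 0, 0, 0, 0],
    [0, 0, 0, 0, 0, 0],
    [0, 0, 0, 0, 0, 0],
    [0, 0, 0, 0, 0, 0],
    [0, 0, 0, 0, 0, 0],
  ],
  grip=0.3,
)

```text
clock: 25.62
tcp_pos: [0.3847, 0.3461, 0.0009]
orientation: [0.708, -0.007, -0.706, -0.008]
wrist_force: [-1.8, -1.4, 10.0]
finger_gap: 0.0493
```

Call:
arm_command(
  plan=[
    [-0.5, 0, 0, 0, 0, 0],
    [-1.5, 0, 0, 0, 0, 0],
    [-3, 0, 0, 0, 0, 0],
    [-3, 0, 0, 0, 0, 0],
    [-3, 0, 0, 0, 0, 0],
  ],
)

```text
clock: 26.03
tcp_pos: [0.3851, 0.3464, 0.0918]
orientation: [0.709, -0.006, -0.705, -0.008]
wrist_force: [0.0, -0.0, -2.5]
finger_gap: 0.0495
```

Run:
```python
from look import *
c=cam('wrist','w15');print(c['s']['tcp_pos'],c['s']['finger_gap'],c['s']['wrist_force']);orange(c,c['s']['tcp_pos'][2]+.0161)
print('w10 same way:');orange(load('w10'),.0895)
g=st(-40,-40,0);print(g);mv((*g[:2],.095),YS)
```

```text
[0.38510124 0.34638628 0.091828  ] 0.04948743978723998 [ 3.58392284e-02 -2.05813266e-03 -2.54611886e+00]
disc [390.8 346. ] r 25.7 ell [390.4 346.3] [49.3 50.5] [263.2 261.3]
w10 same way:
disc [487.  240.3] r 27.7 ell [486.7 240. ] [49.9 55.7] [256.  258.5]
[ 0.51190526 -0.05718915  0.        ]
shift [-0.17 13.34 -4.53] turn [-0.01 -0.01  0.01] rows>= 10.1 0.0
```

Call:
arm_command(
  plan=[
    [-0.2, 13.35, -4.55, 0, 0, 0],
    [-0.2, 13.35, -4.55, 0, 0, 0],
    [-0.2, 13.35, -4.55, 0, 0, 0],
    [-0.2, 13.35, -4.55, 0, 0, 0],
    [-0.2, 13.35, -4.55, 0, 0, 0],
    [-0.2, 13.35, -4.55, 0, 0, 0],
    [-0.2, 13.35, -4.55, 0, 0, 0],
    [-0.2, 13.35, -4.55, 0, 0, 0],
    [-0.2, 13.35, -4.55, 0, 0, 0],
    [-0.2, 13.35, -4.55, 0, 0, 0],
    [-0.2, 13.35, -4.55, 0, 0, 0],
    [-0.2, 13.35, -4.55, 0, 0, 0],
  ],
)

```text
clock: 27.08
tcp_pos: [0.5122, -0.0596, 0.0937]
orientation: [-0.706, 0.008, 0.708, 0.009]
wrist_force: [-0.3, -0.5, -0.9]
finger_gap: 0.0493
```

Run:
```python
from look import *
s=arm.state();print(s['tcp_pos'],s['finger_gap'],s['wrist_force']);mv((.5127,-.0571,.042),YS)
```

```text
[ 0.51220069 -0.05963409  0.09372216] 0.0493381057619016 [-0.34302035 -0.51823388 -0.88965613]
shift [ 1.72 -0.08 -0.02] turn [-0.04  0.02  0.01] rows>= 1.2 0.0
```

Call:
arm_command(
  plan=[
    [0.7, 0, 0, 0, 0, 0],
    [1.2, 0, 0, 0, 0, 0],
    [1.5, 0, 0, 0, 0, 0],
    [1.65, 0, 0, 0, 0, 0],
    [1.65, 0, 0, 0, 0, 0],
    [1.65, 0, 0, 0, 0, 0],
  ],
)

```text
clock: 27.58
tcp_pos: [0.5123, -0.0569, 0.0461]
orientation: [-0.707, 0.007, 0.707, 0.007]
wrist_force: [-0.0, 0.7, -1.6]
finger_gap: 0.0491
```

Run:
```python
from look import *
c=cam('wrist','w16');s=c['s'];print(s['tcp_pos'],s['finger_gap'],s['wrist_force']);o=orange(c,s['tcp_pos'][2]+.0131);mv((.5127,-.0571,.037),YS)
x,y=proj(c,[st(-40,-40,34)])[0].astype(int);print(x,y)
cv2.imwrite('pics/w16c.png',cv2.resize(c['f'][y-110:y+110,x-130:x+130,::-1],(709,600),interpolation=3))
```

```text
[ 0.51233823 -0.05689604  0.04607422] 0.049080791172534104 [-0.01287484  0.74115255 -1.57861606]
disc [515.5 -57. ] r 25.7 ell [515.4 -56.8] [50.3 50.9] [255.9 260.5]
disc [595.2   9.4] r 23.9 ell [594.8   9.7] [44.2 47.9] [84.3 82. ]
shift [ 0.31 -0.   -0.  ] turn [-0.   -0.01 -0.  ] rows>= 0.2 0.0
261 241
```

View pics/w16c.png

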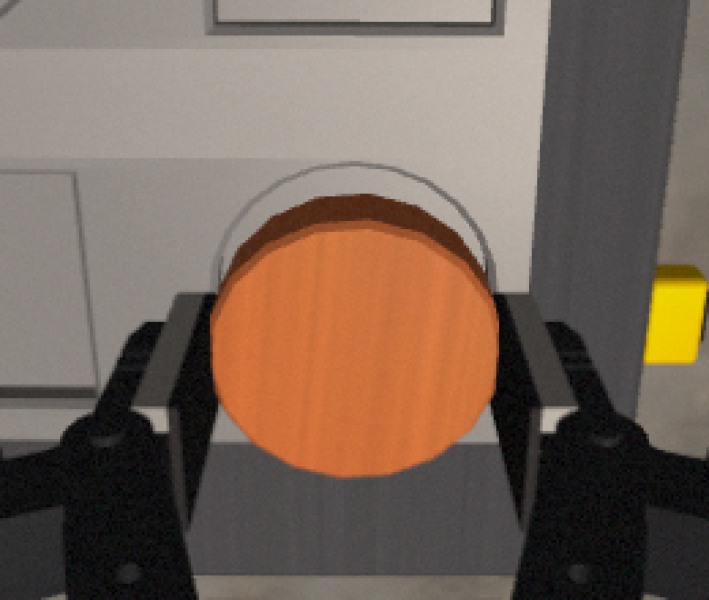

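Disc 2 held above cavity 2: cavity far edge at crop (352,162), disc bottom far edge (355,194).

Run:
```python
from look import *
c=load('w16');k=2.727
for p in((-12.5,-40,34),(-14,-40,45.2),(-14,-40,42),(-16,-40,45.2)):print(p,((proj(c,[st(*p)])-131)*k).round(1))
# same for disc1 in w12: cavity 122, disc 152 (crop 2.56 at 150), true dx known ~ -4 (+-1)
c=load('w12')
for p in((67.5,40,34),(66-3.9,40,33.3),(66-3.9,40,36)):print(p,((proj(c,[st(*p)])-150)*2.56).round(1))
```

```text
(-12.5, -40, 34) [[356.5 171.4]]
(-14, -40, 45.2) [[356.7 201.3]]
(-14, -40, 42) [[356.6 194.6]]
(-16, -40, 45.2) [[356.7 211.8]]
(67.5, 40, 34) [[285.  131.3]]
(62.1, 40, 33.3) [[284.9 157. ]]
(62.1, 40, 36) [[285.  162.8]]
```

Concentric within half a millimetre. Lower and release.

Call:
arm_command(
  plan=[
    [0.15, 0, -0.01, 0, 0, 0],
    [0.3, 0, -0.01, 0, 0, 0],
    [0.35, 0, -0.01, 0, 0, 0],
    [0.35, 0, -0.01, 0, 0, 0],
  ],
)

```text
clock: 27.97
tcp_pos: [0.5124, -0.0574, 0.035]
orientation: [-0.707, 0.007, 0.707, 0.007]
wrist_force: [-0.3, 0.1, -1.7]
finger_gap: 0.0493
```

Call:
arm_command(
  plan=[
    [0.04, 0, 0, 0, 0, 0],
    [0.08, 0, 0, 0, 0, 0],
    [0.08, 0, 0, 0, 0, 0],
    [0.08, 0, 0, 0, 0, 0],
  ],
)

```text
clock: 28.3
tcp_pos: [0.5124, -0.0574, 0.0329]
orientation: [-0.707, 0.007, 0.707, 0.007]
wrist_force: [-1.1, 1.0, -2.4]
finger_gap: 0.0492
```

Call:
arm_command(
  plan=[
    [0.04, 0, 0, 0, 0, 0],
    [0.07, 0, 0, 0, 0, 0],
    [0.07, 0, 0, 0, 0, 0],
    [0.07, 0, 0, 0, 0, 0],
  ],
)

```text
clock: 28.63
tcp_pos: [0.5124, -0.0573, 0.0312]
orientation: [-0.707, 0.007, 0.707, 0.007]
wrist_force: [-3.8, 1.6, 4.7]
finger_gap: 0.0491
```

Call:
arm_command(
  plan=[
    [0, 0, 0, 0, 0, 0],
    [0, 0, 0, 0, 0, 0],
    [0, 0, 0, 0, 0, 0],
    [0, 0, 0, 0, 0, 0],
    [-1.5, 0, 0, 0, 0, 0],
    [-3, 0, 0, 0, 0, 0],
    [-4, 0, 1, 0, 0, 0],
    [-4, 0, 1, 0, 0, 0],
    [-4, 0, 1, 0, 0, 0],
  ],
  grip=0.8,
)

```text
clock: 29.38
tcp_pos: [0.4826, -0.057, 0.1529]
orientation: [0.709, -0.008, -0.706, -0.007]
wrist_force: [0.6, -0.1, -0.2]
finger_gap: 0.0681
```

Run:
```python
from look import *
c=cam('wrist','w17');s=c['s'];print(s['tcp_pos'],s['finger_gap'],s['wrist_force'])
orange(c,.042);print(st(-40,-40,0),st(40,40,0))
b=cam('side','s17');orange(b,.042)
mv((.507,.336,.15),np.radians(99))
mv((.507,.336,.15),np.radians(9))
```

```text
[ 0.4826206  -0.05701575  0.15292196] 0.06814470951355252 [ 0.60712335 -0.08014977 -0.18662193]
disc [514.2 -56.8] r 25.9 ell [514.2 -56.9] [50.7 51.7] [260.6 144.9]
disc [593.9  19.8] r 26.5 ell [593.9  19.8] [50.6 53.1] [155.4  39.4]
[ 0.51190526 -0.05718915  0.        ] [0.59349474 0.02118915 0.        ]
shift [ 1.000e-02 -1.311e+01 -5.400e-01] turn [-1.7  0.   0. ] rows>= 9.4 1.4
shift [ 1.000e-02 -1.311e+01 -5.400e-01] turn [13.3  0.  -0. ] rows>= 9.4 11.1
```

Disc 2 sits the same way as disc 1 (radius 25.9 at the seated height). Now the block, turned ~9°.

Call:
arm_command(
  plan=[
    [0, -13.1, -0.6, -1.7, 0, 0],
    [0, -13.1, -0.6, -1.7, 0, 0],
    [0, -13.1, -0.6, -1.7, 0, 0],
    [0, -13.1, -0.6, -1.7, 0, 0],
    [0, -13.1, -0.6, -1.7, 0, 0],
    [0, -13.1, -0.6, -1.7, 0, 0],
    [0, -13.1, -0.6, -1.7, 0, 0],
    [0, -13.1, -0.6, -1.7, 0, 0],
    [0, -13.1, -0.6, -1.7, 0, 0],
    [0.7, -13.1, -0.6, -1.7, 0, 0],
    [0.7, -13.1, -0.6, -1.7, 0, 0],
    [0.7, -13.1, -0.6, -1.7, 0, 0],
  ],
  grip=0.85,
)

```text
clock: 30.48
tcp_pos: [0.508, 0.3363, 0.1267]
orientation: [-0.703, -0.056, 0.707, -0.057]
wrist_force: [0.7, 0.7, 0.6]
finger_gap: 0.0724
```

```bash
cat >> look.py <<'E'
def square(c,uv0,z,r=70,thr=20):
    """square blank near uv0: segment by colour near the seed, min-area rect on plane z"""
    f=cv2.GaussianBlur(c['f'],(3,3),0).copy();m=np.zeros((f.shape[0]+2,f.shape[1]+2),np.uint8)
    cv2.floodFill(f,m,(int(uv0[0]),int(uv0[1])),0,(thr,)*3,(thr,)*3,cv2.FLOODFILL_FIXED_RANGE|cv2.FLOODFILL_MASK_ONLY|(255<<8))
    m=cv2.morphologyEx(m[1:-1,1:-1],cv2.MORPH_OPEN,np.ones((3,3)))
    k=max(cv2.findContours(m,cv2.RETR_EXTERNAL,cv2.CHAIN_APPROX_NONE)[0],key=cv2.contourArea)
    w=onz(c,k.reshape(-1,2),z)[:,:2].astype(np.float32)*1000
    q=cv2.minAreaRect(w);print('square',np.round(q[0],1),np.round(q[1],1),round(q[2],1),'px',k.reshape(-1,2).min(0),k.reshape(-1,2).max(0));return q
E
python3 - <<'E'
from look import *
c=cam('wrist','w18');s=c['s'];print(s['tcp_pos'],s['finger_gap'])
u=proj(c,[(.509,.338,.014)])[0];print(u)
for t in(12,20,28): square(c,u,.014,thr=t)
E
```

```text
[0.50799674 0.33627735 0.12672887] 0.07241148276909902
[258.84638115 180.44755718]
square [509.5 339.8] [44.6 43.7] 8.0 px [231 154] [283 204]
square [509.4 340.1] [44.1 45.6] 9.2 px [230 154] [284 204]
square [509.5 339.8] [45.6 45.2] 7.5 px [230 153] [284 205]
```

Run:
```python
from look import *
mv((.5065,.3396,-.001),np.radians(98.3))
```

```text
shift [ 4.3  -0.15  0.03] turn [ 0.12  0.03 -0.01] rows>= 3.1 0.1
```

Call:
arm_command(
  plan=[
    [2, -0.12, 0.03, 0.1, 0, 0],
    [3, -0.12, 0.03, 0.1, 0, 0],
    [3.7, -0.12, 0.03, 0.1, 0, 0],
    [4.1, -0.12, 0.03, 0.1, 0, 0],
    [4.27, -0.12, 0.03, 0.1, 0, 0],
    [4.27, -0.12, 0.03, 0.1, 0, 0],
    [4.27, -0.12, 0.03, 0.1, 0, 0],
    [4.27, -0.12, 0.03, 0.1, 0, 0],
  ],
)

```text
clock: 31.2
tcp_pos: [0.5084, 0.339, 0.0034]
orientation: [0.706, 0.052, -0.704, 0.051]
wrist_force: [0.3, -0.6, -0.2]
finger_gap: 0.0723
```

Call:
arm_command(
  plan=[
    [0, 0, 0, 0, 0, 0],
    [0, 0, 0, 0, 0, 0],
    [0, 0, 0, 0, 0, 0],
    [0, 0, 0, 0, 0, 0],
    [0, 0, 0, 0, 0, 0],
    [0, 0, 0, 0, 0, 0],
  ],
  grip=0.25,
)

```text
clock: 31.7
tcp_pos: [0.5079, 0.3393, 0.0033]
orientation: [0.706, 0.052, -0.704, 0.052]
wrist_force: [-1.0, -0.9, 7.3]
finger_gap: 0.0462
```

Call:
arm_command(
  plan=[
    [-0.5, 0, 0, 0, 0, 0],
    [-1.5, 0, 0, 0, 0, 0],
    [-3, 0, 0, 0, 0, 0],
    [-3, 0, 0, 1.58, 0, 0],
    [-3, 0, 0, 1.58, 0, 0],
    [-3, 0, 0, 1.58, 0, 0],
  ],
)

```text
clock: 32.2
tcp_pos: [0.5074, 0.3392, 0.0927]
orientation: [0.708, -0.007, -0.707, -0.007]
wrist_force: [-0.9, 0.4, -2.9]
finger_gap: 0.046
```

Run:
```python
from look import *
c=cam('wrist','w19');s=c['s'];print(s['tcp_pos'],s['finger_gap'],s['wrist_force'])
z=s['tcp_pos'][2]+.013
u=proj(c,[(s['tcp_pos'][0]+.003,s['tcp_pos'][1],z)])[0];print(u)
for t in(14,20,28): square(c,u,z,thr=t)
g=st(-40,40,0);print(g);mv((*g[:2],.095),YS)
```

```text
[0.50736197 0.33917301 0.0927407 ] 0.046033194015353086 [-0.92522144  0.35255002 -2.94329571]
[260.99554584 261.02568707]
square [511.2 338.9] [43.4 43.4] 88.7 px [213 217] [310 298]
square [511.3 339. ] [44.  43.9] 88.9 px [212 216] [311 298]
square [511.1 339.1] [44.4 44.4] 88.8 px [212 216] [311 299]
[0.51351085 0.02279474 0.        ]
shift [-0.1  10.54 -0.4 ] turn [ 0.03  0.   -0.  ] rows>= 7.6 0.0
```

Call:
arm_command(
  plan=[
    [-0.1, 10.54, -0.24, 0, 0, 0],
    [-0.1, 10.54, -0.24, 0, 0, 0],
    [-0.1, 10.54, -0.24, 0, 0, 0],
    [-0.1, 10.54, -0.24, 0, 0, 0],
    [-0.1, 10.54, -0.24, 0, 0, 0],
    [-0.1, 10.54, -0.24, 0, 0, 0],
    [-0.1, 10.54, -0.24, 0, 0, 0],
    [-0.1, 10.54, -0.24, 0, 0, 0],
    [1.5, 10.54, -0.24, 0, 0, 0],
    [1.5, 10.54, -0.24, 0, 0, 0],
    [1.5, 10.54, -0.24, 0, 0, 0],
    [1.5, 10.54, -0.24, 0, 0, 0],
  ],
)

```text
clock: 33.25
tcp_pos: [0.5085, 0.0236, 0.0471]
orientation: [-0.707, 0.006, 0.708, 0.006]
wrist_force: [0.3, 0.9, -1.6]
finger_gap: 0.0461
```

Run:
```python
from look import *
c=cam('wrist','w20');s=c['s'];print(s['tcp_pos'],s['finger_gap'],s['wrist_force'])
mv((.5147,.0228,.040),YS)
q=proj(c,[st(-40+25.5,40+y,34) for y in(-25.5,0,25.5)]);print('cavity far edge pred',q.round(1))
q=proj(c,[st(-40+24,40+y,s['tcp_pos'][2]*1000-3.3) for y in(-24,0,24)]);print('block bottom far edge pred',q.round(1))
x,y=proj(c,[st(-40,40,34)])[0].astype(int);y0=max(y-130,0);print('org',x-120,y0)
cv2.imwrite('pics/w20c.png',cv2.resize(c['f'][y0:y0+180,x-120:x+120,::-1],(800,600),interpolation=3))
```

```text
[0.50848686 0.02355288 0.04706435] 0.04611237154646673 [ 0.29864892  0.85490845 -1.60337631]
shift [ 0.26  0.02 -0.19] turn [ 0.03 -0.01 -0.  ] rows>= 0.2 0.0
cavity far edge pred [[312.2 187.1]
 [262.6 186.9]
 [213.  186.6]]
block bottom far edge pred [[312.  196.5]
 [262.7 196.4]
 [213.4 196.1]]
org 142 101
```

View pics/w20c.png

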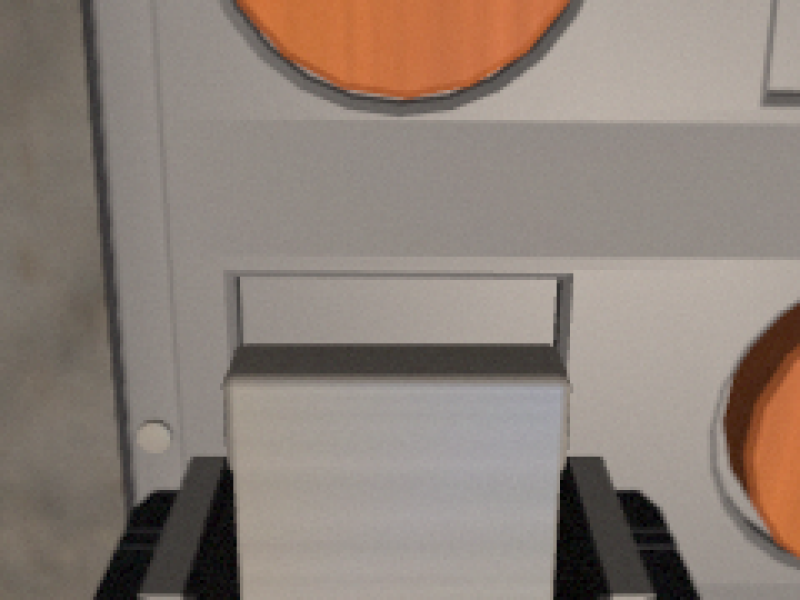

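Last view: block held square with the cavity, y aligned (centres 261.3 vs 261.6 px), far bottom edge (crop y 345) about 6.3 mm short of the cavity's (272) – agrees with the remaining 6.2 mm computed.

Call:
arm_command(
  plan=[
    [0, 0.01, -0.1, 0, 0, 0],
    [0.05, 0.01, -0.2, 0, 0, 0],
    [0.15, 0.01, -0.21, 0, 0, 0],
    [0.25, 0.01, -0.21, 0, 0, 0],
    [0.25, 0.01, -0.21, 0, 0, 0],
    [0.25, 0.01, -0.21, 0, 0, 0],
  ],
)

```text
clock: 33.8
tcp_pos: [0.5148, 0.0225, 0.0392]
orientation: [-0.707, 0.007, 0.707, 0.007]
wrist_force: [1.0, 0.8, -1.7]
finger_gap: 0.0457
```

Run:
```python
from look import *
s=arm.state();print(s['tcp_pos'],s['wrist_force']);mv((.5147,.0232,.0365),YS)
```

```text
[0.51476744 0.02250358 0.03915939] [ 1.02830386  0.79338697 -1.74427493]
shift [ 0.09 -0.02  0.  ] turn [0.01 0.01 0.  ] rows>= 0.1 0.0
```

Call:
arm_command(
  plan=[
    [0, -0.018, 0, 0, 0, 0],
    [0.05, -0.018, 0, 0, 0, 0],
    [0.1, -0.018, 0, 0, 0, 0],
    [0.1, -0.018, 0, 0, 0, 0],
  ],
)

```text
clock: 34.13
tcp_pos: [0.515, 0.023, 0.0368]
orientation: [0.707, -0.007, -0.707, -0.007]
wrist_force: [-1.9, 0.8, 5.9]
finger_gap: 0.0464
```

Call:
arm_command(
  plan=[
    [0.05, 0, 0, 0, 0, 0],
    [0.1, 0, 0, 0, 0, 0],
    [0.1, 0, 0, 0, 0, 0],
  ],
)

```text
clock: 34.38
tcp_pos: [0.5147, 0.023, 0.0351]
orientation: [0.707, -0.007, -0.707, -0.006]
wrist_force: [-9.6, 0.3, 21.7]
finger_gap: 0.0461
```

Call:
arm_command(
  plan=[
    [-0.08, 0, 0, 0, 0, 0],
    [-0.08, 0, 0, 0, 0, 0],
    [-0.08, 0, 0, 0, 0, 0],
  ],
)

```text
clock: 34.63
tcp_pos: [0.5151, 0.0229, 0.0361]
orientation: [0.707, -0.007, -0.707, -0.007]
wrist_force: [-1.6, 0.8, 7.9]
finger_gap: 0.0458
```

Run:
```python
from look import *
c=cam('wrist','w21');s=c['s'];print(s['tcp_pos'],s['wrist_force'])
# vertical brightness profile along block centre column: find far cavity edge / block bottom / top edge
g=cv2.cvtColor(c['f'],cv2.COLOR_RGB2GRAY).astype(int)
for x in(240,262,284):print(x,g[150:240,x].tolist())
for p in((-14.5,40,34),(-14.5,40,28),(-16,40,28),(-16,40,31),(-16,40,34),(-16,40,42),(-16,40,45)):print(p,proj(c,[st(*p)]).round(1))
```

```text
[0.51509855 0.02290384 0.0361322 ] [-1.60614791  0.75543775  7.93025724]
240 [118, 152, 156, 154, 154, 140, 137, 135, 136, 136, 138, 136, 136, 137, 138, 137, 138, 137, 138, 141, 135, 135, 137, 139, 138, 135, 138, 137, 137, 136, 138, 138, 138, 136, 136, 137, 135, 135, 138, 136, 137, 134, 139, 136, 135, 135, 138, 143, 146, 144, 145, 145, 122, 113, 105, 59, 62, 60, 61, 59, 59, 60, 63, 63, 80, 106, 125, 140, 156, 159, 158, 155, 156, 154, 155, 155, 153, 153, 153, 155, 156, 153, 156, 155, 154, 152, 155, 155, 156, 155]
262 [70, 96, 94, 97, 141, 153, 136, 138, 136, 136, 138, 137, 139, 138, 137, 139, 136, 137, 140, 137, 136, 137, 137, 136, 136, 137, 137, 137, 138, 141, 138, 137, 138, 140, 137, 136, 138, 138, 137, 138, 137, 137, 139, 140, 138, 135, 137, 141, 149, 152, 151, 152, 134, 113, 96, 59, 58, 61, 60, 55, 61, 60, 62, 62, 81, 102, 126, 143, 152, 162, 158, 156, 157, 158, 158, 156, 157, 157, 153, 161, 154, 155, 158, 158, 157, 157, 158, 158, 157, 159]
284 [168, 169, 168, 168, 172, 157, 139, 135, 138, 137, 137, 138, 138, 139, 138, 137, 137, 137, 137, 139, 138, 138, 140, 137, 139, 139, 138, 138, 140, 134, 139, 136, 135, 135, 138, 138, 137, 135, 136, 135, 136, 138, 140, 138, 138, 137, 137, 144, 153, 158, 158, 156, 137, 112, 100, 63, 60, 60, 58, 62, 62, 60, 60, 66, 83, 102, 126, 142, 156, 164, 159, 155, 159, 160, 161, 158, 160, 157, 159, 158, 161, 157, 160, 158, 159, 158, 158, 162, 159, 161]
(-14.5, 40, 34) [[261.5 207. ]]
(-14.5, 40, 28) [[261.5 202.4]]
(-16, 40, 28) [[261.5 205.2]]
(-16, 40, 31) [[261.5 207.4]]
(-16, 40, 34) [[261.5 209.8]]
(-16, 40, 42) [[261.6 216.6]]
(-16, 40, 45) [[261.6 219.3]]
```

Call:
arm_command(
  plan=[
    [0, 0, 0, 0, 0, 0],
    [0, 0, 0, 0, 0, 0],
    [0, 0, 0, 0, 0, 0],
    [0, 0, 0, 0, 0, 0],
    [-1.5, 0, 0, 0, 0, 0],
    [-3, 0, 0, 0, 0, 0],
    [-4, 0, 1, 0, 0, 0],
    [-4, 0, 1, 0, 0, 0],
    [-4, 0, 1, 0, 0, 0],
  ],
  grip=0.8,
)

```text
clock: 35.43
tcp_pos: [0.4848, 0.0235, 0.1576]
orientation: [0.708, -0.007, -0.706, -0.006]
wrist_force: [0.6, -0.2, -0.2]
finger_gap: 0.0682
```

Run:
```python
from look import *
c=cam('wrist','w22');s=c['s'];print(s['tcp_pos'],s['finger_gap'],s['wrist_force'])
g=st(-40,40,0);print('goal',g)
u=proj(c,[st(-40,40,42)])[0];print(u)
for t in(12,18,24): square(c,u,.042,thr=t)
orange(c,.042)
gr=cv2.cvtColor(c['f'],cv2.COLOR_RGB2GRAY).astype(int)
x,y=u.astype(int);print('row',y,x-45,gr[y,x-45:x+45].tolist());print('col',x,y-45,gr[y-45:y+45,x].tolist())
for n,p in(('far cav',(-14.5,40,34)),('near cav',(-65.5,40,34)),('L',(-40,65.5,34)),('R',(-40,14.5,34)),('bl far',(-16,40,42)),('bl near',(-64,40,42)),('bl L',(-40,64,42)),('bl R',(-40,16,42))):print(n,proj(c,[st(*p)]).round(1))
```

```text
[0.48476603 0.02352909 0.15756097] 0.06817157556472654 [ 0.64300434 -0.15837451 -0.17697731]
goal [0.51351085 0.02279474 0.        ]
[261.05041764 148.59020818]
square [515.6  22.8] [44.9 42.4] 89.0 px [233 120] [289 171]
square [515.1  22.8] [45.4 43.3] 89.0 px [233 120] [289 172]
square [515.1  23.1] [46.  43.3] 89.0 px [232 120] [289 172]
disc [514.8 -55.3] r 26.3 ell [514.5 -55.6] [50.3 52.1] [358.3 148.7]
disc [594.4  21.6] r 25.5 ell [594.4  21.5] [50.4 50.8] [257.7  37.8]
row 148 216 [167, 147, 149, 135, 155, 160, 159, 158, 159, 159, 160, 161, 152, 128, 111, 102, 130, 162, 172, 173, 171, 169, 172, 174, 174, 172, 173, 175, 173, 169, 172, 172, 174, 172, 173, 172, 174, 171, 172, 173, 174, 173, 173, 174, 174, 172, 171, 173, 173, 175, 173, 171, 175, 175, 173, 173, 176, 174, 174, 175, 176, 175, 172, 175, 175, 174, 175, 174, 176, 178, 174, 176, 170, 161, 90, 101, 160, 181, 184, 184, 185, 185, 184, 184, 185, 185, 187, 190, 186, 186]
col 261 103 [161, 160, 161, 162, 161, 159, 164, 163, 169, 171, 157, 119, 75, 67, 65, 112, 148, 173, 172, 175, 173, 172, 170, 173, 175, 173, 174, 172, 174, 174, 174, 178, 175, 173, 170, 173, 170, 173, 174, 173, 176, 176, 178, 176, 171, 172, 171, 170, 175, 175, 176, 177, 179, 175, 174, 178, 180, 177, 176, 173, 178, 172, 172, 173, 172, 175, 176, 173, 177, 176, 125, 81, 105, 139, 175, 173, 166, 162, 162, 165, 165, 162, 95, 79, 79, 78, 77, 78, 80, 76]
far cav [[261.1 116. ]]
near cav [[260.9 175.5]]
L [[230.9 146.6]]
R [[291.2 146.7]]
bl far [[261.1 119. ]]
bl near [[261.  176.5]]
bl L [[231.8 148.5]]
bl R [[290.3 148.7]]
```

Numbers say it is seated (block width 56 px vs 58.5 predicted, same shrink as the discs). I'll confirm all three by touching their tops with closed fingers (expect z ≈ 42 mm).

Run:
```python
from look import *
mv((*st(-40,40,0)[:2],.05),YS)
```

```text
shift [ 3.53  0.01 -0.95] turn [ 0.01 -0.01 -0.  ] rows>= 2.6 0.0
```

Call:
arm_command(
  plan=[
    [0, 0, -0.95, 0, 0, 0],
    [1, 0, -0.95, 0, 0, 0],
    [2, 0, -0.95, 0, 0, 0],
    [3, 0, -0.95, 0, 0, 0],
    [3.5, 0, -0.95, 0, 0, 0],
    [3.5, 0, -0.95, 0, 0, 0],
    [3.5, 0, -0.95, 0, 0, 0],
  ],
  grip=0,
)

```text
clock: 36.07
tcp_pos: [0.5129, 0.023, 0.0483]
orientation: [-0.706, 0.006, 0.709, 0.007]
wrist_force: [0.6, -0.8, -0.1]
finger_gap: -0.0001
```

Call:
arm_command(
  plan=[
    [0.08, 0, 0, 0, 0, 0],
    [0.16, 0, 0, 0, 0, 0],
    [0.22, 0, 0, 0, 0, 0],
    [0.28, 0, 0, 0, 0, 0],
    [0.28, 0, 0, 0, 0, 0],
  ],
)

```text
clock: 36.48
tcp_pos: [0.5138, 0.0229, 0.0449]
orientation: [0.708, -0.007, -0.706, -0.006]
wrist_force: [-10.5, 1.2, 29.9]
finger_gap: -0.0001
```

Call:
arm_command(
  plan=[
    [0.04, 0, 0, 0, 0, 0],
    [0.08, 0, 0, 0, 0, 0],
    [0.08, 0, 0, 0, 0, 0],
  ],
)

```text
clock: 36.73
tcp_pos: [0.5139, 0.023, 0.0445]
orientation: [0.709, -0.007, -0.706, -0.006]
wrist_force: [-16.6, 1.4, 53.6]
finger_gap: 0.0
```

Call:
arm_command(
  plan=[
    [-0.4, 0, 0, 0, 0, 0],
    [-0.6, 0, 0, 0, 0, 0],
    [-0.6, 2.67, 0, 0, 0, 0],
    [-0.6, 2.67, 0, 0, 0, 0],
    [-0.6, 2.67, 0, 0, 0, 0],
    [-0.3, 2.67, 0, 0, 0, 0],
    [-0.2, 2.67, 0, 0, 0, 0],
    [-0.2, 2.67, 0, 0, 0, 0],
  ],
)

```text
clock: 37.4
tcp_pos: [0.5112, -0.056, 0.0445]
orientation: [-0.706, 0.006, 0.708, 0.007]
wrist_force: [-0.2, -0.0, -0.4]
finger_gap: 0.0001
```

Call:
arm_command(
  plan=[
    [0.06, 0, 0, 0, 0, 0],
    [0.12, 0, 0, 0, 0, 0],
    [0.15, 0, 0, 0, 0, 0],
    [0.15, 0, 0, 0, 0, 0],
  ],
)

```text
clock: 37.73
tcp_pos: [0.512, -0.0563, 0.042]
orientation: [0.707, -0.006, -0.707, -0.006]
wrist_force: [-1.7, 2.2, 7.6]
finger_gap: 0.0001
```

Disc 2 is at 42.0 mm as it should be, but the block stands about 2.7 mm high, so it is hung up on an edge. Measure its edges from above.

Call:
arm_command(
  plan=[
    [-0.5, 0, 0, 0, 0, 0],
    [-1.5, 0, 0, 0, 0, 0],
    [-2, -2.67, 0, 0, 0, 0],
    [-2, -2.67, 0, 0, 0, 0],
    [-2, -2.67, 0.8, 0, 0, 0],
    [-2, -2.67, 0.8, 0, 0, 0],
    [-2, -2.67, 0.8, 0, 0, 0],
  ],
)

```text
clock: 38.32
tcp_pos: [0.489, 0.0242, 0.1016]
orientation: [0.707, -0.006, -0.707, -0.006]
wrist_force: [1.1, -0.2, 0.6]
finger_gap: -0.0003
```

Run:
```python
from look import *
c=cam('wrist','w23');s=c['s'];print(s['tcp_pos'])
gr=cv2.cvtColor(c['f'],cv2.COLOR_RGB2GRAY).astype(int)
for n,p in(('far cav',(-14.5,40,34)),('near cav',(-65.5,40,34)),('L',(-40,65.5,34)),('R',(-40,14.5,34)),('bl far',(-16,40,42)),('bl near',(-64,40,42)),('bl L',(-40,64,42)),('bl R',(-40,16,42)),('bl FL',(-16,64,42)),('bl NL',(-64,64,42))):print(n,proj(c,[st(*p)]).round(1))
a=proj(c,[st(-14.5,65.5,34)])[0];b=proj(c,[st(-65.5,14.5,34)])[0]
x0,x1=int(a[0]),int(b[0]);y0,y1=int(a[1]),int(b[1])
for x in np.linspace(x0+8,x1-8,4).astype(int):print('col',x,'from',y0-10,gr[y0-10:y0+14,x].tolist(),'| from',y1-12,gr[y1-12:y1+10,x].tolist())
for y in np.linspace(y0+10,y1-10,4).astype(int):print('row',y,'from',x0-8,gr[y,x0-8:x0+14].tolist(),'| from',x1-14,gr[y,x1-14:x1+8].tolist())
```

```text
[0.4889821  0.02422475 0.10164997]
far cav [[262.7 131.6]]
near cav [[262.2 203.7]]
L [[225.1 168.9]]
R [[299.8 169.2]]
bl far [[262.8 136. ]]
bl near [[262.3 206.1]]
bl L [[226.1 172.2]]
bl R [[298.9 172.5]]
bl FL [[224.9 135.9]]
bl NL [[227.2 205.9]]
col 231 from 121 [155, 156, 155, 160, 162, 161, 160, 135, 105, 70, 67, 69, 70, 82, 126, 153, 168, 174, 171, 170, 173, 171, 168, 169] | from 191 [171, 165, 164, 166, 167, 168, 168, 171, 173, 172, 148, 106, 106, 141, 158, 159, 157, 155, 151, 154, 152, 154]
col 250 from 121 [157, 157, 157, 160, 165, 166, 168, 135, 108, 71, 66, 64, 70, 79, 126, 154, 168, 174, 173, 173, 172, 172, 168, 168] | from 191 [170, 168, 167, 164, 169, 169, 167, 169, 172, 170, 149, 106, 105, 139, 162, 161, 160, 155, 155, 155, 154, 153]
col 270 from 121 [158, 157, 159, 165, 172, 172, 172, 145, 108, 69, 69, 67, 69, 84, 129, 154, 168, 174, 171, 169, 171, 172, 173, 172] | from 191 [169, 169, 167, 169, 169, 171, 172, 173, 172, 173, 150, 105, 103, 136, 167, 167, 163, 158, 157, 157, 156, 157]
col 290 from 121 [159, 157, 159, 166, 175, 178, 179, 155, 110, 74, 69, 69, 69, 76,
[... 465 characters left out ...]
158, 156, 138, 126, 101, 131, 153, 166, 165, 167, 168, 168, 170, 166, 166, 166, 167] | from 284 [173, 173, 174, 173, 172, 173, 173, 173, 174, 176, 173, 175, 174, 159, 131, 81, 99, 109, 184, 185, 186, 187]
row 175 from 215 [153, 155, 154, 155, 157, 155, 154, 150, 127, 127, 86, 133, 155, 165, 167, 167, 168, 165, 169, 169, 170, 170] | from 284 [172, 171, 171, 173, 171, 172, 172, 174, 171, 171, 168, 171, 160, 143, 78, 101, 106, 178, 183, 183, 183, 181]
row 193 from 215 [155, 153, 155, 155, 156, 157, 156, 155, 139, 127, 112, 75, 133, 159, 167, 167, 164, 166, 166, 167, 168, 166] | from 284 [169, 168, 168, 168, 168, 169, 169, 170, 168, 169, 169, 156, 134, 69, 102, 103, 171, 180, 182, 179, 183, 183]
```

Edges: near end of the block low, far end raised on the far chamfer, so it sits ~2 mm too far +x and tilted. Re-grip, draw it back about 2.2 mm and release.

Run:
```python
from look import *
mv((.5145,.0229,.037),YS)
```

```text
shift [ 2.15  0.01 -0.82] turn [ 0.02 -0.01 -0.  ] rows>= 1.7 0.0
```

Call:
arm_command(
  plan=[
    [0, 0, -0.82, 0, 0, 0],
    [0, 0, -0.82, 0, 0, 0],
    [0, 0, -0.82, 0, 0, 0],
    [1, 0, -0.82, 0, 0, 0],
    [1.7, 0, -0.82, 0, 0, 0],
    [2.05, 0, -0.82, 0, 0, 0],
    [2.05, 0, -0.82, 0, 0, 0],
    [2.05, 0, -0.82, 0, 0, 0],
  ],
  grip=0.8,
)

```text
clock: 39.03
tcp_pos: [0.5138, 0.0227, 0.0398]
orientation: [-0.707, 0.007, 0.707, 0.007]
wrist_force: [0.3, -0.1, 0.5]
finger_gap: 0.0685
```

Call:
arm_command(
  plan=[
    [0, 0, 0, 0, 0, 0],
    [0, 0, 0, 0, 0, 0],
    [0, 0, 0, 0, 0, 0],
    [0, 0, 0, 0, 0, 0],
    [0, 0, 0, 0, 0, 0],
    [0, 0, 0.03, 0, 0, 0],
    [0, 0, 0.06, 0, 0, 0],
    [0, 0, 0.08, 0, 0, 0],
    [0, 0, 0.08, 0, 0, 0],
  ],
  grip=0.25,
  squeeze=30,
)

```text
clock: 39.78
tcp_pos: [0.5118, 0.023, 0.0403]
orientation: [0.707, -0.007, -0.707, -0.007]
wrist_force: [3.3, -1.2, 3.2]
finger_gap: 0.0458
```

Call:
arm_command(
  plan=[
    [0.05, 0, 0, 0, 0, 0],
    [0.1, 0, 0, 0, 0, 0],
    [0.15, 0, 0, 0, 0, 0],
    [0.15, 0, 0, 0, 0, 0],
  ],
)

```text
clock: 40.12
tcp_pos: [0.5136, 0.0229, 0.0376]
orientation: [0.709, -0.007, -0.705, -0.006]
wrist_force: [2.9, 0.6, 22.3]
finger_gap: 0.0456
```

Call:
arm_command(
  plan=[
    [0, 0, 0, 0, 0, 0],
    [0, 0, 0, 0, 0, 0],
    [0, 0, 0, 0, 0, 0],
    [0, 0, 0, 0, 0, 0],
    [-1, 0, 0, 0, 0, 0],
    [-2, 0, 0.8, 0, 0, 0],
    [-2.1, 0, 0.8, 0, 0, 0],
    [-2.1, 0, 0.8, 0, 0, 0],
    [-2.1, 0, 0.8, 0, 0, 0],
  ],
  grip=0.8,
)

```text
clock: 40.87
tcp_pos: [0.4876, 0.0235, 0.0979]
orientation: [-0.707, 0.007, 0.707, 0.007]
wrist_force: [-0.3, -0.2, 0.7]
finger_gap: 0.0684
```

```bash
cat > prof.py <<'E'
from look import *
import sys
n=sys.argv[1];c=cam('wrist',n);s=c['s'];print(s['tcp_pos'],s['wrist_force'])
gr=cv2.cvtColor(c['f'],cv2.COLOR_RGB2GRAY).astype(int)
for nn,p in(('far cav',(-14.5,40,34)),('near cav',(-65.5,40,34)),('L',(-40,65.5,34)),('R',(-40,14.5,34)),('bl far',(-16,40,42)),('bl near',(-64,40,42)),('bl L',(-40,64,42)),('bl R',(-40,16,42))):print(nn,proj(c,[st(*p)]).round(1)[0])
a=proj(c,[st(-14.5,65.5,34)])[0];b=proj(c,[st(-65.5,14.5,34)])[0]
x0,x1=int(a[0]),int(b[0]);y0,y1=int(a[1]),int(b[1])
for x in(x0+8,x1-8):print('col',x,'from',y0-10,gr[y0-10:y0+14,x].tolist(),'| from',y1-12,gr[y1-12:y1+10,x].tolist())
for y in(y0+10,y1-10):print('row',y,'from',x0-8,gr[y,x0-8:x0+14].tolist(),'| from',x1-14,gr[y,x1-14:x1+8].tolist())
E
python3 prof.py w24
```

```text
[0.48756957 0.02345851 0.09792043] [-0.34673843 -0.18786062  0.68369347]
far cav [261.4 130.3]
near cav [261.1 203.8]
L [223.2 168.4]
R [299.3 168.6]
bl far [261.4 134.8]
bl near [261.2 206.2]
bl L [224.1 171.8]
bl R [298.4 171.9]
col 229 from 120 [149, 151, 151, 154, 159, 158, 159, 124, 120, 155, 159, 99, 67, 66, 94, 131, 156, 174, 167, 166, 163, 166, 165, 163] | from 191 [173, 170, 171, 168, 166, 167, 167, 167, 168, 169, 173, 170, 163, 139, 154, 153, 154, 148, 151, 146, 149, 147]
col 289 from 120 [155, 153, 154, 162, 169, 171, 175, 139, 120, 158, 178, 106, 66, 64, 93, 131, 156, 174, 169, 165, 169, 173, 169, 169] | from 191 [175, 173, 172, 170, 169, 171, 173, 172, 171, 176, 175, 176, 169, 128, 171, 167, 169, 156, 153, 150, 154, 154]
row 140 from 213 [154, 151, 154, 151, 151, 154, 137, 122, 122, 93, 106, 130, 161, 165, 167, 168, 163, 166, 167, 169, 167, 167] | from 283 [169, 169, 170, 168, 168, 167, 169, 172, 171, 168, 170, 170, 169, 169, 153, 127, 86, 94, 98, 180, 177, 183]
row 193 from 213 [149, 151, 151, 150, 151, 151, 149, 154, 139, 122, 113, 107, 107, 136, 163, 169, 171, 168, 171, 168, 171, 168] | from 283 [173, 174, 170, 170, 174, 170, 172, 173, 174, 172, 174, 173, 158, 112, 98, 98, 140, 175, 177, 178, 178, 176]
```

Now floor shows at the far side and the near edge reaches its mouth; touch-check again.

Call:
arm_command(
  plan=[
    [0, 0, -0.82, 0, 0, 0],
    [0, 0, -0.82, 0, 0, 0],
    [0.5, 0, -0.82, 0, 0, 0],
    [1, 0, -0.82, 0, 0, 0],
    [1.5, 0, -0.82, 0, 0, 0],
    [1.7, 0, -0.82, 0, 0, 0],
    [1.75, 0, -0.82, 0, 0, 0],
    [1.75, 0, -0.82, 0, 0, 0],
  ],
  grip=0,
)

```text
clock: 41.58
tcp_pos: [0.5121, 0.023, 0.0454]
orientation: [-0.707, 0.007, 0.708, 0.007]
wrist_force: [-0.7, -1.3, 0.4]
finger_gap: -0.0002
```

Call:
arm_command(
  plan=[
    [0.05, 0, 0, 0, 0, 0],
    [0.09, 0, 0, 0, 0, 0],
    [0.12, 0, 0, 0, 0, 0],
    [0.12, 0, 0, 0, 0, 0],
  ],
)

```text
clock: 41.92
tcp_pos: [0.5123, 0.023, 0.0425]
orientation: [0.707, -0.007, -0.707, -0.007]
wrist_force: [-0.8, -0.2, -0.2]
finger_gap: -0.0001
```

Call:
arm_command(
  plan=[
    [0.04, 0, 0, 0, 0, 0],
    [0.07, 0, 0, 0, 0, 0],
    [0.07, 0, 0, 0, 0, 0],
  ],
)

```text
clock: 42.17
tcp_pos: [0.5125, 0.023, 0.042]
orientation: [0.708, -0.007, -0.706, -0.006]
wrist_force: [-5.6, 0.2, 18.0]
finger_gap: -0.0005
```

Call:
arm_command(
  plan=[
    [-0.5, 0, 0, 0, 0, 0],
    [-0.6, 0, 0, 0, 0, 0],
    [-0.6, 0, -2.5, 0, 0, 0],
    [-0.6, 0, -2.5, 0, 0, 0],
    [-0.6, 0, -2.5, 0, 0, 0],
    [-0.1, 0, -2.5, 0, 0, 0],
    [-0.1, 0, -2.5, 0, 0, 0],
    [-0.03, 0, -2.5, 0, 0, 0],
    [-0.03, 0, -2.5, 0, 0, 0],
  ],
)

```text
clock: 42.92
tcp_pos: [0.5878, 0.0215, 0.042]
orientation: [0.708, -0.007, -0.706, -0.006]
wrist_force: [0.6, 0.4, 7.9]
finger_gap: -0.0
```

Call:
arm_command(
  plan=[
    [0.04, 0, 0, 0, 0, 0],
    [0.08, 0, 0, 0, 0, 0],
    [0.08, 0, 0, 0, 0, 0],
  ],
)

```text
clock: 43.17
tcp_pos: [0.5878, 0.0215, 0.0419]
orientation: [0.708, -0.007, -0.706, -0.006]
wrist_force: [-7.3, 0.5, 27.4]
finger_gap: -0.0002
```

All three tops at 42.0 mm: seated. Re-nudge the carrier against fence and stops to be sure it is still home.

Call:
arm_command(
  plan=[
    [-1.5, 0, 0, 0, 0, 0],
    [-2, 0, 0, 0, 0, 0],
    [-2, 4.4, 2.5, 0, 0, 0],
    [-2, 4.4, 2.5, 0, 0, 0],
    [-2, 4.4, 2.5, 0, 0, 0],
    [-2, 4.4, 2.5, 0, 0, 0],
    [-2, 4.4, 2.5, 0, 0, 0],
    [-2, 4.4, 2.5, 0, 0, 0],
    [-1, 4.4, 2.5, 0, 0, 0],
    [-1, 4.4, 2.5, 0, 0, 0],
    [-1, 4.4, 2.5, 0, 0, 0],
  ],
)

```text
clock: 44.08
tcp_pos: [0.5094, -0.1077, 0.068]
orientation: [-0.706, 0.006, 0.708, 0.007]
wrist_force: [0.9, -0.4, 0.4]
finger_gap: 0.0003
```

Run:
```python
from fit import *
s=arm.state();print(inst(s['tcp_pos']),s['wrist_force']);mv(st(-30,-86,28.5),YS)
```

```text
[-41.48329454 -90.59105121  67.99464855] [ 0.94599773 -0.42317368  0.37778672]
shift [ 1.32 -0.15 -0.39] turn [0.02 0.03 0.01] rows>= 1.0 0.0
```

Call:
arm_command(
  plan=[
    [0.5, 0.1, -0.3, 0, 0, 0],
    [1.0, 0.1, -0.3, 0, 0, 0],
    [1.3, 0.1, -0.3, 0, 0, 0],
    [1.3, 0.1, -0.3, 0, 0, 0],
    [1.3, 0, -0.3, 0, 0, 0],
    [1.3, -0.1, -0.3, 0, 0, 0],
    [1.3, -0.2, -0.3, 0, 0, 0],
    [1.3, -0.27, -0.3, 0, 0, 0],
    [1.3, -0.27, -0.3, 0, 0, 0],
  ],
)

```text
clock: 44.83
tcp_pos: [0.519, -0.1005, 0.0302]
orientation: [0.707, -0.006, -0.707, -0.006]
wrist_force: [-0.8, 0.3, -0.5]
finger_gap: 0.0
```

Call:
arm_command(
  plan=[
    [0, -0.04, 0, 0, 0, 0],
    [0, -0.08, 0, 0, 0, 0],
    [0, -0.08, 0, 0, 0, 0],
  ],
)

```text
clock: 45.08
tcp_pos: [0.519, -0.0986, 0.0298]
orientation: [0.707, -0.007, -0.707, -0.007]
wrist_force: [-0.6, -0.3, 0.4]
finger_gap: -0.0
```

Call:
arm_command(
  plan=[
    [0, -0.04, 0, 0, 0, 0],
    [0, -0.06, 0, 0, 0, 0],
    [0, -0.06, 0, 0, 0, 0],
  ],
)

```text
clock: 45.33
tcp_pos: [0.5191, -0.0982, 0.0298]
orientation: [0.707, -0.007, -0.707, -0.006]
wrist_force: [-1.9, -8.1, -1.3]
finger_gap: 0.0
```

Run:
```python
from fit import *
s=arm.state();print(inst(s['tcp_pos']),s['wrist_force']);print('earlier contact',inst((.5116,-.0975,.028)))
```

```text
[-32.01435602 -80.89557353  29.80956386] [-1.87513407 -8.11063053 -1.25164831]
earlier contact [-39.49616144 -80.30886147  28.        ]
```

Call:
arm_command(
  plan=[
    [0, -0.04, 0, 0, 0, 0],
    [0, -0.08, 0, 0, 0, 0],
    [0, -0.08, 0, 0, 0, 0],
    [0, -0.08, 0, 0, 0, 0],
  ],
)

```text
clock: 45.67
tcp_pos: [0.5191, -0.0979, 0.0298]
orientation: [0.707, -0.009, -0.707, -0.004]
wrist_force: [-3.7, -19.1, -1.9]
finger_gap: -0.0001
```

Call:
arm_command(
  plan=[
    [0, 0.3, 0, 0, 0, 0],
    [0, 0.5, 0, 0, 0, 0],
    [-1.8, 0.5, 0, 0, 0, 0],
    [-2, 0.5, 0, 0, 0, 0],
    [-2, -2.7, 2.9, 0, 0, 0],
    [-2, -2.7, 2.9, 0, 0, 0],
    [-2, -2.7, 2.9, 0, 0, 0],
    [-2, -2.7, 2.9, 0, 0, 0],
    [-2, -2.7, 2.9, 0, 0, 0],
    [-2, -2.7, 2.9, 0, 0, 0],
  ],
)

```text
clock: 46.5
tcp_pos: [0.4343, -0.012, 0.0901]
orientation: [0.708, -0.007, -0.707, -0.006]
wrist_force: [0.7, 0.1, 0.5]
finger_gap: -0.0002
```

Run:
```python
from fit import *
s=arm.state();print(inst(s['tcp_pos']),s['wrist_force']);mv(st(-90,10,27.5),YS)
```

```text
[-118.50250522    3.60268097   90.068923  ] [0.70637264 0.14676346 0.45265976]
shift [ 2.09 -0.21 -0.95] turn [ 0.02 -0.01 -0.  ] rows>= 1.7 0.0
```

Call:
arm_command(
  plan=[
    [1, -0.2, 0, 0, 0, 0],
    [2.05, -0.2, 0, 0, 0, 0],
    [2.05, -0.2, 0, 0, 0, 0],
    [2.05, -0.2, -0.4, 0, 0, 0],
    [2.05, -0.2, -0.7, 0, 0, 0],
    [2.05, -0.2, -0.9, 0, 0, 0],
    [2.05, -0.2, -1.0, 0, 0, 0],
    [2.05, -0.2, -1.07, 0, 0, 0],
    [2.05, -0.2, -1.07, 0, 0, 0],
  ],
)

```text
clock: 47.25
tcp_pos: [0.4662, -0.0066, 0.0286]
orientation: [0.707, -0.007, -0.707, -0.007]
wrist_force: [0.5, 0.4, 0.1]
finger_gap: -0.0003
```

Call:
arm_command(
  plan=[
    [0, 0, -0.04, 0, 0, 0],
    [0, 0, -0.08, 0, 0, 0],
    [0, 0, -0.08, 0, 0, 0],
  ],
)

```text
clock: 47.5
tcp_pos: [0.4675, -0.0064, 0.0282]
orientation: [-0.707, 0.007, 0.708, 0.007]
wrist_force: [-3.0, 0.2, 1.8]
finger_gap: -0.0001
```

Call:
arm_command(
  plan=[
    [0, 0, -0.04, 0, 0, 0],
    [0, 0, -0.08, 0, 0, 0],
    [0, 0, -0.08, 0, 0, 0],
  ],
)

```text
clock: 47.75
tcp_pos: [0.4677, -0.0062, 0.028]
orientation: [-0.705, 0.006, 0.71, 0.007]
wrist_force: [-12.8, -3.5, 9.8]
finger_gap: -0.0
```

Carrier home confirmed. Now the thumbscrew: back off, lift, and check the joint-6 room and wing angle.

Call:
arm_command(
  plan=[
    [0, 0, 0.4, 0, 0, 0],
    [0, 0, 0.6, 0, 0, 0],
    [-3, 0, 0.6, 0, 0, 0],
    [-4, 0, 0.6, 0, 0, 0],
    [-4.5, 0, -1, 0, 0, 0],
    [-4.5, 0, -4, 0, 0, 0],
    [-4.5, 0, -4, 0, 0, 0],
    [-4.5, 0, -4, 0, 0, 0],
    [-4.5, 0, -4, 0, 0, 0],
    [-4.5, 0, -4, 0, 0, 0],
    [-4.5, 0, -4, 0, 0, 0],
  ],
  grip=0.5,
)

```text
clock: 48.67
tcp_pos: [0.5896, -0.0086, 0.1626]
orientation: [-0.707, 0.006, 0.708, 0.007]
wrist_force: [-0.1, -0.3, -0.1]
finger_gap: 0.0423
```

```bash
cat > wing.py <<'E'
from look import *
def wing(n):
    c=cam('wrist',n);s=c['s']
    hsv=cv2.cvtColor(c['f'],cv2.COLOR_RGB2HSV);x,y=proj(c,[st(89.5,0,62)])[0]
    print('tcp',s['tcp_pos'].round(4),'j',np.round(s['joint_positions'],3),'axis px',x.round(1),y.round(1),'hub hsv',hsv[int(y),int(x)])
    r=18;X0,Y0=int(x)-55,int(y)-45;f=c['f'][max(Y0,0):Y0+90,max(X0,0):X0+110]
    cv2.imwrite(f'pics/{n}c.png',f[:,:,::-1])
    return c
if __name__=='__main__':
    import sys;c=wing(sys.argv[1])
    x,y=proj(c,[st(89.5,0,62)])[0];h=cv2.cvtColor(c['f'],cv2.COLOR_RGB2HSV).astype(int)
    # brightness sampled on circles round the axis at wing-top height, by world angle
    for rad in(12,15,18):
        a=np.radians(np.arange(0,360,10)-180);P=[st(89.5,0,62)+np.array([rad*.001*np.cos(t),rad*.001*np.sin(t),0]) for t in a]
        q=proj(c,P).round().astype(int);print(rad,[int(h[v,u,2]) if 0<=v<384 and 0<=u<512 else -1 for u,v in q]); print('  S',[int(h[v,u,1]) if 0<=v<384 and 0<=u<512 else -1 for u,v in q])
E
python3 wing.py w25
```

```text
tcp [ 0.5896 -0.0086  0.1626] j [-0.215  0.505  1.294  0.     1.343  1.374] axis px 274.6 120.8 hub hsv [113  35  96]
12 [187, 191, 192, 189, 193, 198, 200, 204, 202, 204, 193, 173, 185, 187, 170, 143, 77, 146, 190, 192, 192, 189, 185, 186, 192, 184, 185, 73, 132, 163, 181, 191, 174, 189, 189, 189]
  S [25, 23, 24, 24, 22, 24, 24, 25, 24, 26, 22, 31, 1, 14, 32, 34, 26, 5, 4, 7, 9, 16, 12, 15, 13, 14, 14, 31, 39, 38, 24, 3, 22, 23, 27, 24]
15 [194, 200, 188, 191, 191, 206, 210, 207, 208, 187, 206, 152, 186, 188, 165, 116, 81, 89, 90, 115, 131, 79, 153, 166, 190, 191, 184, 189, 94, 147, 185, 187, 171, 184, 188, 195]
  S [21, 24, 24, 23, 23, 26, 27, 23, 25, 27, 25, 35, 3, 18, 31, 42, 6, 14, 8, 24, 25, 16, 25, 26, 23, 23, 22, 24, 38, 36, 32, 11, 28, 26, 23, 25]
18 [199, 200, 205, 198, 189, 191, 158, 95, 89, 95, 94, 108, 178, 188, 149, 70, 135, 91, 92, 89, 92, 196, 193, 186, 183, 177, 173, 173, 152, 127, 176, 189, 152, 196, 195, 198]
  S [24, 23, 26, 26, 22, 24, 19, 13, 11, 13, 14, 21, 6, 14, 31, 29, 23, 14, 14, 14, 11, 23, 24, 23, 21, 22, 16, 24, 20, 40, 33, 11, 35, 23, 22, 23]
```

Run:
```python
from fit import *
print(st(89.5,0,0));mv((*st(89.5,0,0)[:2],.10),np.radians(-91.15))
```

```text
[ 0.64218197 -0.01979626  0.        ]
shift [ 2.09  0.34 -1.77] turn [0.01 0.01 0.  ] rows>= 2.0 0.0
```

Call:
arm_command(
  plan=[
    [0, 0.34, -1.77, 0, 0, 0],
    [0, 0.34, -1.77, -4, 0, 0],
    [0.5, 0.34, -1.77, -8, 0, 0],
    [1, 0.34, -1.77, -10, 0, 0],
    [1.5, 0.34, -1.77, -10, 0, 0],
    [2, 0.34, -1.77, -12, 0, 0],
    [2, 0.34, -1.77, -12, 0, 0],
    [2, 0.34, -1.77, -12, 0, 0],
    [2, 0.34, -1.77, -12, 0, 0],
    [2, 0.34, -1.77, -12, 0, 0],
    [2, 0.34, -1.77, -12, 0, 0],
    [2, 0.34, -1.77, -12, 0, 0],
  ],
  grip=0.5,
)

```text
clock: 49.72
tcp_pos: [0.6425, -0.0199, 0.1034]
orientation: [-0.575, -0.412, 0.575, -0.411]
wrist_force: [0.7, 0.1, -0.0]
finger_gap: 0.043
```

Run:
```python
from fit import *
s=arm.state();print(s['tcp_pos'],s['joint_positions'].round(2));mv((.6422,-.0198,.09),np.radians(38))
```

```text
[ 0.64253834 -0.01993923  0.1034051 ] [-0.21  0.65  1.21  0.    1.29  0.11]
shift [ 0.45 -0.01 -0.  ] turn [-9.47 -0.    0.  ] rows>= 0.3 7.9
```

Call:
arm_command(
  plan=[
    [0, 0, 0, -2, 0, 0],
    [0, 0, 0, -4, 0, 0],
    [0, 0, 0, -6, 0, 0],
    [0, 0, 0, -8, 0, 0],
    [0, 0, 0, -9.47, 0, 0],
    [0, 0, 0, -9.47, 0, 0],
    [0, 0, 0, -9.47, 0, 0],
    [0, 0, 0, -9.47, 0, 0],
    [0, 0, 0, -9.47, 0, 0],
    [0, 0, 0, -9.47, 0, 0],
    [0, 0, 0, -9.47, 0, 0],
  ],
)

```text
clock: 50.63
tcp_pos: [0.6432, -0.02, 0.1033]
orientation: [0.313, 0.634, -0.313, 0.634]
wrist_force: [0.3, -0.3, -0.4]
finger_gap: 0.0427
```

```bash
cat > wang.py <<'E'
from look import *
# wing angle: low-saturation pixels about the axis, as wrist sees them; PCA on plane z
def wang(n,z=.064,smax=14,vmin=110):
    c=cam('wrist',n);s=c['s'];M=R.from_quat(s['orientation']).as_matrix()
    print('tcp',s['tcp_pos'].round(4),'tool y yaw',np.degrees(np.arctan2(M[1,1],M[0,1])).round(1),'j6',np.degrees(s['joint_positions'][5]).round(1),'F',s['wrist_force'].round(1),'M',s['moment'].round(2))
    h=cv2.cvtColor(c['f'],cv2.COLOR_RGB2HSV);a=st(89.5,0,0)
    gx,gy=np.meshgrid(np.arange(-30,31),np.arange(-30,31));P=np.c_[a[0]+gx.ravel()*.001,a[1]+gy.ravel()*.001,np.full(gx.size,z)]
    q=proj(c,P).astype(np.float32);t=cv2.remap(c['f'],q[:,0].reshape(61,61),q[:,1].reshape(61,61),1)
    hs=cv2.cvtColor(t,cv2.COLOR_RGB2HSV);m=((hs[:,:,1]<smax)&(hs[:,:,2]>vmin)).astype(np.uint8)
    k,l,stt,ce=cv2.connectedComponentsWithStats(m);i=1+np.argmax(stt[1:,4]);ys,xs=np.nonzero(l==i)
    rc=cv2.minAreaRect(np.c_[xs-30,ys-30].astype(np.float32));print('rect',np.round(rc[0],1),np.round(rc[1],1),round(rc[2],1),'n',len(xs))
    w,v=np.linalg.eigh(np.cov(np.c_[xs,ys].T));print('axis angle',np.degrees(np.arctan2(v[1,1],v[0,1])).round(1),'centre',xs.mean()-30,ys.mean()-30)
    for r in hs[::5,::3]: print(' '.join(f'{p[1]:3d}/{p[2]:3d}' for p in r[::1]))
if __name__=='__main__':
    import sys;wang(sys.argv[1])
E
python3 wang.py w26 | cut -c1-170
```

```text
tcp [ 0.6432 -0.02    0.1033] tool y yaw 37.5 j6 -49.8 F [ 0.3 -0.3 -0.4] M [ 0.    0.01 -0.04]
rect [-8.1  9.9] [ 3. 16.] 36.9 n 44
axis angle 125.5 centre -8.363636363636363 10.045454545454547
 21/159  19/145  20/154  25/152  23/ 67  25/ 52  21/ 12  18/ 85  12/ 85  12/ 87  12/ 84  12/ 83  15/ 86  40/108  35/117  40/121  46/117  45/118  44/116  40/120  46/123
 21/160  21/144  20/154  21/155  35/151  37/143  15/ 83  18/ 85  13/ 81  12/ 85  18/ 85  12/ 86  12/ 86  40/101  39/125  46/134  46/140  38/114  42/115  46/116  46/117
 25/163  24/141  23/155  19/151  10/ 80  15/ 83  18/ 83  16/ 82  15/ 84   9/ 83   9/ 85   9/ 82   9/ 83  43/147  49/196  49/191  51/181  39/123  44/121  43/131  50/128
 22/161  20/141  18/156  20/154  12/ 85  12/ 85  12/ 84  12/ 86   9/ 84  15/ 84  15/ 84   9/ 85  35/154  34/175  33/156  50/128  50/133  47/125  48/123  41/118  45/120
 22/164  20/139  21/158  23/155  15/ 84  16/ 82   9/ 82  15/ 85  15/ 84  12/ 83  12/ 82  32/169  27/180  32/177  36/148  47/113  42/121  47/124  47/120  49/125  45/124
 22/164  19/135  20/155  18/156  18/156  21/156  21/158  18/155  
[... 578 characters left out ...]
/125  39/124  43/118  49/119
 21/167  20/166  19/161  24/161  25/156  30/163   3/183  28/172  36/141  35/125  36/179  35/139  18/ 83  14/ 73  49/217  49/210  49/205  42/135  39/130  46/122  47/120
 24/172  20/166  22/164  21/155  35/ 87  33/ 85  36/128  40/122  32/ 88  25/112  21/155  18/153  19/151  22/127  41/131  43/136  38/133  41/131  38/128  42/128  37/125
 23/170  22/166  20/164  20/155  23/164  22/163  23/153  21/158  21/156  23/157  21/155  22/154  20/153  18/131  42/127  47/130  46/133  43/124  46/123  47/124  45/125
106/145  21/168  20/164  21/157   9/ 82   9/ 81  10/ 80  18/ 85  18/ 83  12/ 83  12/ 83  15/ 84  12/ 83  14/ 74  51/126  48/128  40/128  47/125  42/121  43/120  42/121
```

Hub at the axis, wing at about -52° world; tool y at 37.5° is square to it. Descend and grip.

Call:
arm_command(
  plan=[
    [0.8, 0, 0, 0, 0, 0],
    [1.4, 0, 0, 0, 0, 0],
    [1.7, 0, 0, 0, 0, 0],
    [1.73, 0, 0, 0, 0, 0],
    [1.73, 0, 0, 0, 0, 0],
    [1.73, 0, 0, 0, 0, 0],
  ],
)

```text
clock: 51.18
tcp_pos: [0.644, -0.02, 0.0524]
orientation: [0.312, 0.634, -0.311, 0.635]
wrist_force: [0.4, 0.7, 0.5]
finger_gap: 0.0429
```

Call:
arm_command(
  plan=[
    [0, 0, 0, 0, 0, 0],
    [0, 0, 0, 0, 0, 0],
    [0, 0, 0, 0, 0, 0],
    [0, 0, 0, 0, 0, 0],
    [0, 0, 0, 0, 0, 0],
    [0, 0, 0, 0, 0, 0],
  ],
  grip=0,
  squeeze=25,
)

```text
clock: 51.68
tcp_pos: [0.6435, -0.0204, 0.0521]
orientation: [0.311, 0.635, -0.312, 0.635]
wrist_force: [-3.1, -2.6, 6.4]
finger_gap: 0.011
```

```bash
cat > js.py <<'E'
from fit import *
s=arm.state();M=R.from_quat(s['orientation']).as_matrix()
print('tcp',s['tcp_pos'].round(4),'yaw',np.degrees(np.arctan2(M[1,1],M[0,1])).round(2),'j6',np.degrees(s['joint_positions'][5]).round(1),'gap',s['finger_gap'].round(4),'F',s['wrist_force'].round(1),'M',s['moment'].round(3),s['clock'])
E
python3 js.py
```

```text
Traceback (most recent call last):
  File "js.py", line 3, in <module>
    print('tcp',s['tcp_pos'].round(4),'yaw',np.degrees(np.arctan2(M[1,1],M[0,1])).round(2),'j6',np.degrees(s['joint_positions'][5]).round(1),'gap',s['finger_gap'].round(4),'F',s['wrist_force'].round(1),'M',s['moment'].round(3),s['clock'])
                                                                                                                                                   ^^^^^^^^^^^^^^^^^^^^^
AttributeError: 'float' object has no attribute 'round'
```

Gripped (11 mm). Turn clockwise.

Call:
arm_command(
  plan=[
    [0, 0, 0, 1, 0, 0],
    [0, 0, 0, 2, 0, 0],
    [0.01, 0, 0, 3, 0, 0],
    [0.01, 0, 0, 4, 0, 0],
    [0.01, 0, 0, 5, 0, 0],
    [0.01, 0, 0, 6, 0, 0],
    [0.02, 0, 0, 7, 0, 0],
    [0.02, 0, 0, 8, 0, 0],
    [0.02, 0, 0, 9, 0, 0],
    [0.02, 0, 0, 10, 0, 0],
    [0.02, 0, 0, 10, 0, 0],
  ],
)

```text
clock: 52.6
tcp_pos: [0.6425, -0.0206, 0.0514]
orientation: [-0.587, -0.393, 0.589, -0.392]
wrist_force: [-7.9, -3.5, 8.4]
finger_gap: 0.0113
```

```bash
sed -i "s/s\['finger_gap'\].round(4)/round(s['finger_gap'],4)/" js.py; python3 js.py
```

```text
tcp [ 0.6425 -0.0206  0.0514] yaw -22.57 j6 10.3 gap 0.0113 F [-7.9 -3.5  8.4] M [-0.691  1.324 -0.024] 52.6
```

Call:
arm_command(
  plan=[
    [0, 0, 0, 1, 0, 0],
    [0, 0, 0, 2, 0, 0],
    [0.01, 0, 0, 3, 0, 0],
    [0.01, 0, 0, 4, 0, 0],
    [0.01, 0, 0, 5, 0, 0],
    [0.01, 0, 0, 6, 0, 0],
    [0.02, 0, 0, 7, 0, 0],
    [0.02, 0, 0, 8, 0, 0],
    [0.02, 0, 0, 9, 0, 0],
    [0.02, 0, 0, 10, 0, 0],
    [0.02, 0, 0, 10, 0, 0],
  ],
)

```text
clock: 53.52
tcp_pos: [0.6418, -0.0198, 0.0507]
orientation: [-0.704, -0.046, 0.707, -0.046]
wrist_force: [-11.6, -0.4, 9.7]
finger_gap: 0.0109
```

```bash
python3 js.py
```

```text
tcp [ 0.6418 -0.0198  0.0507] yaw -82.56 j6 70.3 gap 0.0109 F [-11.6  -0.4   9.7] M [-0.199  1.78  -0.009] 53.5167
```

Call:
arm_command(
  plan=[
    [0, 0, 0, 1, 0, 0],
    [0, 0, 0, 2, 0, 0],
    [0.01, 0, 0, 3, 0, 0],
    [0.01, 0, 0, 4, 0, 0],
    [0.01, 0, 0, 5, 0, 0],
    [0.01, 0, 0, 6, 0, 0],
    [0.02, 0, 0, 7, 0, 0],
    [0.02, 0, 0, 8, 0, 0],
    [0.02, 0, 0, 8, 0, 0],
  ],
)

```text
clock: 54.27
tcp_pos: [0.6419, -0.019, 0.0501]
orientation: [-0.662, 0.245, 0.665, 0.245]
wrist_force: [-9.9, 3.1, 9.7]
finger_gap: 0.0113
```

```bash
python3 js.py
```

```text
tcp [ 0.6419 -0.019   0.0501] yaw -130.55 j6 118.3 gap 0.0113 F [-9.9  3.1  9.7] M [ 0.47   1.632 -0.061] 54.2667
```

168° turned. Re-grip half a turn back for joint room.

Call:
arm_command(
  plan=[
    [0, 0, 0, 0, 0, 0],
    [0, 0, 0, 0, 0, 0],
    [0, 0, 0, 0, 0, 0],
    [-1, 0, 0, 0, 0, 0],
    [-1, 0, 0, 0, 0, 0],
    [-1, 0, 0, -3, 0, 0],
    [-1, 0, 0, -6, 0, 0],
    [-1, 0, 0, -10, 0, 0],
    [-1, 0, 0, -14, 0, 0],
    [-1, 0, 0, -14, 0, 0],
    [-1, 0, 0, -14, 0, 0],
    [-1, 0, 0, -14, 0, 0],
  ],
  grip=0.4,
)

```text
clock: 55.27
tcp_pos: [0.6438, -0.0201, 0.0794]
orientation: [0.705, 0.063, -0.704, 0.063]
wrist_force: [0.4, -0.4, -0.1]
finger_gap: 0.0341
```

```bash
python3 js.py; python3 -c "
from fit import *
mv((.6422,-.0198,.08),np.radians(49.5))"
```

```text
tcp [ 0.6438 -0.0201  0.0794] yaw -79.77 j6 67.5 gap 0.0341 F [ 0.4 -0.4 -0.1] M [ 0.042  0.051 -0.02 ] 55.2667
shift [-0.02 -0.02  0.05] turn [ 8.46 -0.01  0.  ] rows>= 0.0 7.1
```

Call:
arm_command(
  plan=[
    [0, 0, 0, -4, 0, 0],
    [0, 0, 0, -8, 0, 0],
    [0, 0, 0, -12, 0, 0],
    [0, 0, 0, -13, 0, 0],
    [0, 0, 0, -13, 0, 0],
    [0, 0, 0, -13, 0, 0],
    [0, 0, 0, -13, 0, 0],
    [0, 0, 0, -13, 0, 0],
    [0, 0, 0, -13, 0, 0],
    [0, 0, 0, -13, 0, 0],
    [0, 0, 0, -13, 0, 0],
    [0, 0, 0, -13, 0, 0],
  ],
)

```text
clock: 56.27
tcp_pos: [0.6437, -0.02, 0.0794]
orientation: [0.508, 0.492, -0.508, 0.492]
wrist_force: [0.1, -0.7, -1.0]
finger_gap: 0.0338
```

```bash
python3 js.py; python3 -c "
from fit import *
mv((.6418,-.0199,.049),np.radians(49.5))"
```

```text
tcp [ 0.6437 -0.02    0.0794] yaw -1.89 j6 -10.4 gap 0.0338 F [ 0.1 -0.7 -1. ] M [-0.024 -0.008 -0.04 ] 56.2667
shift [ 1.01 -0.06 -0.  ] turn [-8.57  0.   -0.  ] rows>= 0.7 7.2
```

Call:
arm_command(
  plan=[
    [0, -0.05, 0, -2, 0, 0],
    [0, -0.05, 0, -4, 0, 0],
    [0, -0.05, 0, -6, 0, 0],
    [0, -0.05, 0, -8.57, 0, 0],
    [0, -0.05, 0, -8.57, 0, 0],
    [0, -0.05, 0, -8.57, 0, 0],
    [0, -0.05, 0, -8.57, 0, 0],
    [0, -0.05, 0, -8.57, 0, 0],
    [0.5, -0.05, 0, -8.57, 0, 0],
    [0.95, -0.05, 0, -8.57, 0, 0],
    [0.95, -0.05, 0, -8.57, 0, 0],
    [0.95, -0.05, 0, -8.57, 0, 0],
  ],
)

```text
clock: 57.27
tcp_pos: [0.6418, -0.0199, 0.0507]
orientation: [0.247, 0.663, -0.247, 0.662]
wrist_force: [-0.3, -0.2, -0.0]
finger_gap: 0.034
```

Call:
arm_command(
  plan=[
    [0, 0, 0, 0, 0, 0],
    [0, 0, 0, 0, 0, 0],
    [0, 0, 0, 0, 0, 0],
    [0, 0, 0, 0, 0, 0],
    [0, 0, 0, 0, 0, 0],
  ],
  grip=0,
  squeeze=25,
)

```text
clock: 57.68
tcp_pos: [0.6427, -0.0198, 0.052]
orientation: [0.246, 0.662, -0.246, 0.664]
wrist_force: [2.2, 2.7, 3.9]
finger_gap: 0.0113
```

```bash
python3 js.py
```

```text
tcp [ 0.6427 -0.0198  0.052 ] yaw 49.28 j6 -61.6 gap 0.0113 F [2.2 2.7 3.9] M [ 0.298 -0.248 -0.031] 57.6833
```

Call:
arm_command(
  plan=[
    [0, 0, 0, 1, 0, 0],
    [0, 0, 0, 2, 0, 0],
    [0.01, 0, 0, 3, 0, 0],
    [0.01, 0, 0, 3, 0, 0],
  ],
)

```text
clock: 58.02
tcp_pos: [0.6426, -0.0199, 0.0517]
orientation: [0.349, 0.615, -0.348, 0.616]
wrist_force: [0.6, 2.7, 4.7]
finger_gap: 0.0109
```

```bash
python3 js.py
```

```text
tcp [ 0.6426 -0.0199  0.0517] yaw 30.98 j6 -43.3 gap 0.0109 F [0.6 2.7 4.7] M [ 0.264 -0.177 -0.069] 58.0167
```

Call:
arm_command(
  plan=[
    [0, 0, 0, 1, 0, 0],
    [0, 0, 0, 2, 0, 0],
    [0.01, 0, 0, 3, 0, 0],
    [0.01, 0, 0, 3, 0, 0],
  ],
)

```text
clock: 58.35
tcp_pos: [0.6426, -0.0198, 0.0516]
orientation: [0.44, 0.553, -0.439, 0.554]
wrist_force: [1.0, 1.3, 6.6]
finger_gap: 0.0109
```

```bash
python3 js.py
```

```text
tcp [ 0.6426 -0.0198  0.0516] yaw 13.09 j6 -25.4 gap 0.0109 F [1.  1.3 6.6] M [ 0.31  -0.063  0.889] 58.35
```

Call:
arm_command(
  plan=[
    [0, 0, 0, 1, 0, 0],
    [0, 0, 0, 2, 0, 0],
    [0.01, 0, 0, 3, 0, 0],
    [0.01, 0, 0, 3, 0, 0],
  ],
)

```text
clock: 58.68
tcp_pos: [0.6426, -0.0198, 0.0517]
orientation: [0.52, 0.478, -0.52, 0.481]
wrist_force: [0.1, 0.7, 9.0]
finger_gap: 0.0111
```

```bash
python3 js.py
```

```text
tcp [ 0.6426 -0.0198  0.0517] yaw -4.6 j6 -7.6 gap 0.0111 F [0.1 0.7 9. ] M [0.237 0.024 3.42 ] 58.6833
```

Call:
arm_command(
  plan=[
    [0, 0, 0, 1, 0, 0],
    [0, 0, 0, 2, 0, 0],
    [0.01, 0, 0, 3, 0, 0],
    [0.01, 0, 0, 3, 0, 0],
  ],
)

```text
clock: 59.02
tcp_pos: [0.6426, -0.0198, 0.0517]
orientation: [-0.587, -0.393, 0.587, -0.396]
wrist_force: [-0.3, 0.7, 11.0]
finger_gap: 0.0114
```

```bash
python3 js.py
```

```text
tcp [ 0.6426 -0.0198  0.0517] yaw -22.19 j6 10.1 gap 0.0114 F [-0.3  0.7 11. ] M [0.159 0.198 6.547] 59.0167
```

The stop is clearly reached (moment rising since yaw ≈ 19°). Unwind to find where the moment vanishes.

Call:
arm_command(
  plan=[
    [0, 0, 0, -1, 0, 0],
    [0, 0, 0, -2, 0, 0],
    [0, 0, 0, -3, 0, 0],
    [0, 0, 0, -3, 0, 0],
  ],
)

```text
clock: 59.35
tcp_pos: [0.6426, -0.0198, 0.0516]
orientation: [0.517, 0.481, -0.517, 0.484]
wrist_force: [-0.8, 1.1, 10.9]
finger_gap: 0.0109
```

```bash
python3 js.py
```

```text
tcp [ 0.6426 -0.0198  0.0516] yaw -3.96 j6 -8.2 gap 0.0109 F [-0.8  1.1 10.9] M [0.259 0.142 3.332] 59.35
```

Call:
arm_command(
  plan=[
    [0, 0, 0, -1, 0, 0],
    [0, 0, 0, -2, 0, 0],
    [0, 0, 0, -3, 0, 0],
    [0, 0, 0, -3, 0, 0],
  ],
)

```text
clock: 59.68
tcp_pos: [0.6426, -0.0198, 0.0514]
orientation: [0.437, 0.555, -0.436, 0.557]
wrist_force: [-0.0, 1.8, 10.3]
finger_gap: 0.011
```

```bash
python3 js.py
```

```text
tcp [ 0.6426 -0.0198  0.0514] yaw 13.73 j6 -26.0 gap 0.011 F [-0.   1.8 10.3] M [0.343 0.13  0.867] 59.6833
```

Elastic: zero moment at yaw ≈ 19.7°, i.e. 198° turned in all, giving a start angle of 4.05 rad, inside the stated range. Back off a quarter turn to yaw ≈ 109.7°.

Call:
arm_command(
  plan=[
    [0, 0, 0, -1, 0, 0],
    [0, 0, 0, -2, 0, 0],
    [-0.01, 0, 0, -3, 0, 0],
    [-0.01, 0, 0, -4, 0, 0],
    [-0.01, 0, 0, -5, 0, 0],
    [-0.02, 0, 0, -6, 0, 0],
    [-0.02, 0, 0, -7, 0, 0],
    [-0.02, 0, 0, -8, 0, 0],
    [-0.02, 0, 0, -8, 0, 0],
  ],
)

```text
clock: 60.43
tcp_pos: [0.6427, -0.0198, 0.0519]
orientation: [0.174, 0.685, -0.173, 0.686]
wrist_force: [-0.7, 2.4, 8.9]
finger_gap: 0.0109
```

```bash
python3 js.py
```

```text
tcp [ 0.6427 -0.0198  0.0519] yaw 61.61 j6 -73.9 gap 0.0109 F [-0.7  2.4  8.9] M [ 0.328 -0.027  0.061] 60.4333
```

Call:
arm_command(
  plan=[
    [0, 0, 0, -1, 0, 0],
    [0, 0, 0, -2, 0, 0],
    [-0.01, 0, 0, -3, 0, 0],
    [-0.01, 0, 0, -4, 0, 0],
    [-0.01, 0, 0, -5, 0, 0],
    [-0.02, 0, 0, -6, 0, 0],
    [-0.02, 0, 0, -7, 0, 0],
    [-0.02, 0, 0, -8, 0, 0],
    [-0.02, 0, 0, -8, 0, 0],
    [-0.02, 0, 0, -8, 0, 0],
  ],
)

```text
clock: 61.27
tcp_pos: [0.6428, -0.0197, 0.0525]
orientation: [-0.119, 0.696, 0.119, 0.698]
wrist_force: [0.8, 2.4, 7.4]
finger_gap: 0.0109
```

```bash
python3 js.py
```

```text
tcp [ 0.6428 -0.0197  0.0525] yaw 109.33 j6 -121.6 gap 0.0109 F [0.8 2.4 7.4] M [ 0.482 -0.134  0.044] 61.2667
```

Release, lift and check the wing's angle (expected ≈ 19.5°).

Call:
arm_command(
  plan=[
    [0, 0, 0, 0, 0, 0],
    [0, 0, 0, 0, 0, 0],
    [0, 0, 0, 0, 0, 0],
    [0, 0, 0, 0, 0, 0],
    [-1, 0, 0, 0, 0, 0],
    [-2, 0, 0, 0, 0, 0],
    [-2, 0, 0, 0, 0, 0],
    [-2, 0, 0, 0, 0, 0],
  ],
  grip=0.5,
)

```text
clock: 61.93
tcp_pos: [0.6426, -0.0201, 0.1125]
orientation: [-0.119, 0.696, 0.118, 0.698]
wrist_force: [-0.9, 0.0, -0.4]
finger_gap: 0.0425
```

Call:
arm_command(
  plan=[
    [-2, 0, 0, 4, 0, 0],
    [-2, 0, 0, 8, 0, 0],
    [-2, 0, 0, 12, 0, 0],
    [-2, 0, 0, 14, 0, 0],
    [-2, 0, 0, 14, 0, 0],
    [-2, 0, 0, 14, 0, 0],
    [-2, 0, 0, 14, 0, 0],
    [-2, 0, 0, 14, 0, 0],
    [-2, 0, 0, 14, 0, 0],
    [-2, 0, 0, 14, 0, 0],
    [-2, 0, 0, 14, 0, 0],
    [-2, 0, 0, 14, 0, 0],
  ],
)

```text
clock: 62.93
tcp_pos: [0.6415, -0.0199, 0.1694]
orientation: [0.38, 0.597, -0.381, 0.595]
wrist_force: [0.4, 0.4, -0.1]
finger_gap: 0.0426
```

Call:
arm_command(
  plan=[
    [0, 0, 0, 4, 0, 0],
    [0, 0, 0, 8, 0, 0],
    [0, 0, 0, 12, 0, 0],
    [0, 0, 0, 14, 0, 0],
    [0, 0, 0, 14, 0, 0],
    [0, 0, 0, 14, 0, 0],
    [0, 0, 0, 14, 0, 0],
    [0, 0, 0, 14, 0, 0],
    [0, 0, 0, 14, 0, 0],
    [0, 0, 0, 14, 0, 0],
    [0, 0, 0, 14, 0, 0],
    [0, 0, 0, 14, 0, 0],
  ],
)

```text
clock: 63.93
tcp_pos: [0.6415, -0.0199, 0.1694]
orientation: [-0.681, -0.189, 0.682, -0.188]
wrist_force: [-0.0, 0.4, -0.5]
finger_gap: 0.0425
```

```bash
python3 js.py; python3 -c "
from fit import *
mv((.56,-.01,.25),YS)"
```

```text
tcp [ 0.6415 -0.0199  0.1694] yaw -59.07 j6 46.7 gap 0.0425 F [-0.   0.4 -0.5] M [ 0.028  0.072 -0.064] 63.9333
shift [-2.68 -1.68  2.17] turn [5.35 0.02 0.01] rows>= 2.8 4.5
```

Call:
arm_command(
  plan=[
    [-1, -0.5, 0.7, 1, 0, 0],
    [-2, -1, 1.5, 2, 0, 0],
    [-2.68, -1.68, 2.17, 4, 0, 0],
    [-2.68, -1.68, 2.17, 5.35, 0, 0],
    [-2.68, -1.68, 2.17, 5.35, 0, 0],
    [-2.68, -1.68, 2.17, 5.35, 0, 0],
    [-2.68, -1.68, 2.17, 5.35, 0, 0],
    [-2.68, -1.68, 2.17, 5.35, 0, 0],
    [-2.68, -1.68, 2.17, 5.35, 0, 0],
  ],
)

```text
clock: 64.68
tcp_pos: [0.5602, -0.0107, 0.2506]
orientation: [-0.707, 0.004, 0.708, 0.004]
wrist_force: [0.8, -0.5, 0.0]
finger_gap: 0.043
```

Run:
```python
from look import *
c=cam('wrist','w30');s=c['s'];print(s['tcp_pos'],s['finger_gap'])
orange(c,.042)
h=cv2.cvtColor(c['f'],cv2.COLOR_RGB2HSV).astype(np.float32)
# wing bright ridge: radial mean of brightness, saturation vs angle about the axis at wing-top height
for off in((0,0),(.002,0)):
  a=st(89.5,0,62)+np.r_[off,0];res=[]
  for t in np.arange(0,180,6):
    d=np.array([np.cos(np.radians(t)),np.sin(np.radians(t)),0]);P=[a+d*r*.001 for r in list(range(-21,-8))+list(range(9,22))]
    q=proj(c,P).astype(np.float32);v=cv2.remap(h,q[None,:,0],q[None,:,1],1)[0];res.append((t,v[:,2].mean().round(),v[:,2].min().round()))
  print([(int(t),int(m),int(n)) for t,m,n in res])
# carrier corners predicted vs edges; side camera
b=cam('side','s30');orange(b,.042)
# carrier home check: right edge & near edge subpixel, compare with w7 at their poses
for n,cc in(('w7',load('w7')),('w30',c)):
    g=cv2.cvtColor(cc['f'],cv2.COLOR_RGB2GRAY).astype(np.float32)
    def edge(p0,d):
        o=np.arange(-8,8.1,.25);P=[st(*(np.array(p0)+np.array(d)*k)) for k in o];q=proj(cc,P).astype(np.float32)
        v=cv2.remap(g,q[None,:,0],q[None,:,1],1)[0];i=np.argmin(np.diff(cv2.GaussianBlur(v[None],(5,1),1)[0]));return o[i]
    print(n,'right edge',[edge((x,-75,34),(0,-1,0)) for x in(-50,-20,20,50)],'near',[edge((-75,y,34),(-1,0,0)) for y in(-60,-45,45,60)],'far',[edge((75,y,34),(1,0,0)) for y in(-35,35)])
```

```text
[ 0.56021186 -0.01070402  0.25064003] 0.043009254999277755
disc [515.5 -55.9] r 26.8 ell [515.5 -56.3] [51.3 53.5] [301.  194.2]
disc [595.  21.] r 25.8 ell [595.   21.2] [50.7 51.5] [232.2 125.4]
disc [711.3 217.3] r 37.2 ell [712.6 216.9] [62.8 74.1] [40.7 29.1]
[(0, 134, 69), (6, 156, 79), (12, 175, 141), (18, 181, 150), (24, 179, 150), (30, 168, 133), (36, 153, 110), (42, 157, 121), (48, 166, 115), (54, 166, 92), (60, 165, 91), (66, 165, 94), (72, 160, 85), (78, 157, 88), (84, 156, 85), (90, 154, 87), (96, 154, 79), (102, 157, 79), (108, 160, 85), (114, 167, 90), (120, 174, 91), (126, 178, 129), (132, 181, 169), (138, 180, 170), (144, 176, 153), (150, 165, 101), (156, 151, 66), (162, 137, 81), (168, 133, 75), (174, 129, 69)]
[(0, 136, 69), (6, 158, 72), (12, 172, 121), (18, 176, 109), (24, 173, 92), (30, 164, 89), (36, 154, 94), (42, 159, 121), (48, 166, 120), (54, 167, 106), (60, 166, 93), (66, 160, 92), (72, 158, 86), (78, 157, 88), (84, 155, 87), (90, 153, 80), (96, 155, 84), (102, 156, 81), (108, 160, 88), (114, 165, 92), (120, 172, 93), (126, 179, 132), (132, 179, 151), (138, 175, 116), (144, 163, 89), (150, 149, 72), (156, 132, 60), (162, 131, 64), (168, 128, 66), (174, 128, 70)]
w7 right edge [np.float64(-1.25), np.float64(-0.75), np.float64(-1.0), np.float64(-1.0)] near [np.float64(0.0), np.float64(0.0), np.float64(0.0), np.float64(-1.25)] far [np.float64(0.0), np.float64(0.25)]
w30 right edge [np.float64(-1.25), np.float64(-1.0), np.float64(-1.0), np.float64(-1.0)] near [np.float64(-1.5), np.float64(-1.5), np.float64(-0.75), np.float64(-0.5)] far [np.float64(0.0), np.float64(0.25)]
```

Run:
```python
from look import *
for n in('w7','w30'):
    c=load(n);h=cv2.cvtColor(c['f'],cv2.COLOR_RGB2HSV).astype(np.float32);a=st(89.5,0,62)
    for r in(14,18,21):
        t=np.arange(0,360,12);P=[a+.001*r*np.array([np.cos(np.radians(k)),np.sin(np.radians(k)),0]) for k in t]
        q=proj(c,P).astype(np.float32);v=cv2.remap(h,q[None,:,0],q[None,:,1],1)[0]
        print(n,r,' '.join(f'{k}:{int(x[1])}/{int(x[2])}' for k,x in zip(t,v)))
    g=np.arange(-27,28,3);print(n,'rows = +x far to near, cols = +y left to right; value')
    for gx in g[::-1]:
        q=proj(c,[a+.001*np.array([gx,gy,0]) for gy in g[::-1]]).astype(np.float32);v=cv2.remap(h,q[None,:,0],q[None,:,1],1)[0];print(' '.join(f'{int(k[2]):3d}' for k in v))
```

```text
w7 14 0:12/90 12:11/85 24:11/87 36:21/174 48:21/178 60:20/175 72:21/176 84:19/174 96:23/169 108:37/131 120:28/172 132:7/188 144:29/162 156:24/179 168:23/182 180:24/184 192:21/185 204:19/185 216:22/180 228:23/185 240:23/187 252:21/189 264:21/186 276:24/184 288:29/159 300:7/185 312:23/183 324:36/138 336:10/86 348:13/90
w7 18 0:14/90 12:12/87 24:18/119 36:21/175 48:22/172 60:19/168 72:21/155 84:19/131 96:17/136 108:33/118 120:34/169 132:6/185 144:29/150 156:22/178 168:22/182 180:24/181 192:24/183 204:22/182 216:21/183 228:22/190 240:23/193 252:18/144 264:12/113 276:19/117 288:30/148 300:6/180 312:24/178 324:32/116 336:14/104 348:12/91
w7 21 0:8/79 12:12/76 24:7/88 36:20/160 48:21/168 60:17/101 72:6/87 84:10/90 96:8/88 108:10/86 120:38/146 132:15/163 144:22/171 156:21/180 168:22/184 180:23/184 192:23/184 204:23/186 216:23/184 228:23/188 240:18/95 252:16/90 264:21/92 276:13/92 288:11/91 300:30/145 312:35/142 324:20/139 336:15/90 348:10/75
w7 rows = +x far to near, cols = +y left to right; value
134 131 133 132 136 127 133 134 157 236 204 132 137 132 122 133 138 136 126
128 127 125 124 128
[... 3105 characters left out ...]
  90  94  88  92
 86  86  87 171 179 165 180 147 111 112 170 143 185 187 193  93  94  90  89
 88  88  86 172 178 176 184 181 142 180 182 159 175 188 193  92  93  88  93
 86  85  88 172 177 187 165 180 115 165 183 171 144 189 194  93  92  89  92
110 109 108 176 179 187 169 180 153 151 184 180 148 191 195  85  85  86  88
174 174 175 174 178 178 179 179 183 139 177 182 165 184 185 184 185 186 187
176 179 178 179 179 180 181 182 184 123 166 178 163 186 186 186 186 188 188
144 175 180 181 182 183 184 186 186 184 135 151 183 144 145 151 148 156 154
150 134 165 181 184 185 185 186 186 185 189 189 190 181 192 193 192 194 194
222 193 138 171 182 185 184 187 187 189 189 189 190 191 192 194 194 197 197
```

The wing lies from about (+18,+6) to (-18,-4.5) mm, 16–20°, as expected. Carrier right and far edges are unchanged, and nothing is touching. Hand in.

```bash
python3 -c "
from station import arm
print(arm.state()['clock'],arm.finish_job())"
```

```text
the job is handed in; nothing more can be done
64.7833 None
```

I handed the job in at 64.8 s. The carrier is home, both copper discs and the one square blank I found are in their cavities, and the thumbscrew was bottomed and then backed off a quarter turn. I found no second square blank. I did not touch the terminal box, cork ring, elbow or turquoise decoy.

- **Carrier:** I pushed it against the fence and both stops, then pushed again after filling it. Both pushes met the same contact positions. In the last picture the right and far edges read as before. The near edge read up to 1.5 mm differently in three of four spots, from a different camera position. I trusted the contacts over that.
- **Blanks:** The square blank first hung up on the cavity's far edge, about 3 mm high. I gripped it again, drew it back about 2 mm, and it dropped in. Touching the tops with closed fingers then gave about 42.0 mm on all three, which is the seated height.
- **Thumbscrew:** It turned about 198° clockwise, then met the hard stop. I overran the stop by about 40° of wrist turn, to about 6.5 N m, before unwinding. The moment fell back along the same line, so I saw no sign of slipping. I backed off 90° from where the moment vanished. The last picture put the wing at about 16–20°, against 19.5° expected.

The wrist camera read 2–3 mm high in x close up, and I corrected for that when placing the blanks.

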